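# Load and lock the bar holders on the welding bench

## Robot

A 7-joint arm with a two-finger parallel gripper is mounted at the origin on the work surface. World frame = base frame: x ahead of the robot, y to its left, z up, the work surface at z = 0. Lengths are in m, angles in rad, forces in N, time in s.
With the tool pointing down it reaches from about 0.425 to 0.975 m from the base axis. Payload 16.7 kg.
Tool frame: the origin (TCP) lies on the mounting face of the last link; the fingertips stand 173 mm ahead of it and the grasp point (between the pads) lies 155 mm ahead of it (ctrl.pinch_z is the distance from the TCP to the grasp point, in m); x points along the fingers, y is the direction in which the jaws open and shut, and the axes are right-handed (so a half turn about x gives the same grasp; the last joint's range is limited). The gripper opens to 85 mm and grips with 20 to 120 N. Pads are 22 mm wide; open, the fingers measure 114 mm over their backs; the gripper's body (76 mm by 85 mm) begins 54 mm behind the grasp point. The pads swing forward as they close: fully open they stand 13 mm farther back than shut.
Start: joints at [0.955, 0.426, 0.074, 1.606, -0.034, 1.111, -0.067], TCP at [0.304, -0.603, 0.405] pointing down, gripper open.
Joint ranges: [-2.85, 2.85], [-0.5, 2.14], [-1.23, 1.37], [0.21, 2.46], [-1.02, 4.16], [0.16, 2.05], [-2.73, 2.73]. Speed limits (rad/s): [1.89, 1.89, 2.39, 2.39, 3.01, 3.01, 3.01].

## Interface

Orientations are given as [roll, pitch, yaw] about the fixed x, y, z axes, in that order (R = Rz(yaw) Ry(pitch) Rx(roll)).
In Python, from bench import ctrl gives the robot as it stands.
- The arm moves only by the tool jog_arm, never from a script. Its arguments are lists of equal length, an entry for each row: "claw": the finger opening in mm, from 0 to 85.4; "xyz": the shift along the tool's x, y, z in mm, a list of three; "roll": the turn about the tool's x in rad. In form: {"claw": [claw, ...], "xyz": [[x, y, z], ...], "roll": [roll, ...]}. A call has 1 to 8 rows; each row is the pose to reach, as a shift and turn from the pose measured when the call began, along the tool's axes at that moment; what a row does not reach only later rows make up. A row lasts 1/8 s, in which the tool goes at most 62.5 mm and 10.7 degrees, less where a joint would pass 70% of its speed; a pose out of reach is approached as far as the arm can. A call with a gripper value outside its range is refused whole. The fingers move at their own pace and stop on an object; "squeeze" is the grip in N (left out, the last holds). Time passes only in rows, so rows that repeat a pose let the fingers close. It gives the time, the measured TCP pose, the force and the opening at its end, in the units of the state.
- ctrl.get_state(): the state, without advancing time (a new reading comes with each control period).
- ctrl.get_image(name): name is "side" or "top"; returns a dict with "img" (420x560x3 uint8, blue, green, red), "fov_y" (degrees; the focal length in pixels is half the picture's height over the tangent of half this angle, whatever the lens; pixels are square), "cx", "cy" (the principal point, pixels), "R" (3x3) and "t" (3): a world point X has camera coordinates R X + t. Camera axes: x right, y down, z forward; pixel columns grow to the right and rows downward; lengths in m; the calibration is good to about 2 mm. A picture is of the moment at which its call begins. There is no depth.
- ctrl.job_done(): hands the job in, once; it reports no verdict.
Trained networks look in a picture, given as the dict that the camera call returned (one of the last four; its "shot" number tells which), for a name from the list of things; names that differ only in an ending like _2 or _b are one class to them, and where a whole thing is asked for, a point or a joint stands for the part that bears it (a point fixed in the world has none). Each returns a list of dicts, best first, with "p" (0 to 1); they miss things now and then, are a little off and sometimes report something else, mostly with a low value. They report only what shows in the picture. A call takes as long as a camera call. They do not tell look-alikes from the thing itself.
- ctrl.masks_of(picture, target): "region" (420x560 bool, what is visible of it) and "centre" ([column, row] in pixels, amid what is visible of it).
The state is a dict: "time_s": time; "q": joint angles; "qvel": joint speeds; "effort": joint torques, N m; "eef_pos": TCP position; "orientation": TCP orientation; "contact_force": force on the tool from outside, world axes, zero at the start; "wrist_torque": the same for the moment, N m; "opening": finger opening in m.
Only numpy, scipy, OpenCV 4.12 (cv2) and the standard library are available. Lean on these libraries where they do the work, as an engineer would, in place of code of your own. Each camera call takes 0.05 s, during which the arm holds its last target. There are 200 camera calls.

## Task

Slide every loose flat bar on the bench, slotted end first, fully home into the holder of its own width. Then take the mallet and knock the sprung pin of each loaded holder fully down through the bar's slot (only with the mallet, not with the gripper), and stand the mallet back upright on its rubber pad. Leave the other things on the bench where they are.

Things in the scene. Friction and masses are not known exactly. Their poses are not given: they have to be found in the camera images.
- bar_slim: Loose flat aluminium bar, the slim one (may be absent): 140 long x 20 wide x 12 thick mm, lying flat, 0.06 to 0.31 kg. Origin: centre of its underside; x along its length, z up. A through slot (16 along x, 12 across) is centred 40 from the origin towards +x, 30 from the leading (+x) end; hold it by the plain -x end.
- holder_slim: Fixed holder for the slim bar: covered channel on the bench, 23 wide x 17 high inside (mm), bench as floor, green roof, outside 39 wide, 23 high, x 0 to 87. Origin: on the bench at the channel's mouth, centre line; +x leads in, z up. Cheeks flare to about 39 at x = -16. Back stop at x = 75: a bar fully home has its origin at x = 5 and sticks out 65.
- pin_slim: Sprung upright steel lock pin of the slim holder, at the holder's x = 45, y = 0 (mm). Origin: foot of its stem (7 across); flat round head 28 across, 29.5 to 39.5 above the origin. Slides vertically: origin 21.5 above the bench when up, 1.5 fully down (head on the collar). Resists with 6 to 8 N, stays where driven. Passes only through a bar's slot; keeps a bar out if down.
- bar_narrow: Loose flat aluminium bar, the narrow one (may be absent): 140 long x 30 wide x 12 thick mm, lying flat, 0.06 to 0.31 kg. Origin: centre of its underside; x along its length, z up. A through slot (16 along x, 12 across) is centred 40 from the origin towards +x, 30 from the leading (+x) end; hold it by the plain -x end.
- holder_narrow: Fixed holder for the narrow bar: covered channel on the bench, 33 wide x 17 high inside (mm), bench as floor, green roof, outside 49 wide, 23 high, x 0 to 87. Origin: on the bench at the channel's mouth, centre line; +x leads in, z up. Cheeks flare to about 49 at x = -16. Back stop at x = 75: a bar fully home has its origin at x = 5 and sticks out 65.
- pin_narrow: Sprung upright steel lock pin of the narrow holder, at the holder's x = 45, y = 0 (mm). Origin: foot of its stem (7 across); flat round head 28 across, 29.5 to 39.5 above the origin. Slides vertically: origin 21.5 above the bench when up, 1.5 fully down (head on the collar). Resists with 6 to 8 N, stays where driven. Passes only through a bar's slot; keeps a bar out if down.
- bar_medium: Loose flat aluminium bar, the medium one (may be absent): 140 long x 40 wide x 12 thick mm, lying flat, 0.06 to 0.31 kg. Origin: centre of its underside; x along its length, z up. A through slot (16 along x, 12 across) is centred 40 from the origin towards +x, 30 from the leading (+x) end; hold it by the plain -x end.
- holder_medium: Fixed holder for the medium bar: covered channel on the bench, 43 wide x 17 high inside (mm), bench as floor, green roof, outside 59 wide, 23 high, x 0 to 87. Origin: on the bench at the channel's mouth, centre line; +x leads in, z up. Cheeks flare to about 59 at x = -16. Back stop at x = 75: a bar fully home has its origin at x = 5 and sticks out 65.
- pin_medium: Sprung upright steel lock pin of the medium holder, at the holder's x = 45, y = 0 (mm). Origin: foot of its stem (7 across); flat round head 28 across, 29.5 to 39.5 above the origin. Slides vertically: origin 21.5 above the bench when up, 1.5 fully down (head on the collar). Resists with 6 to 8 N, stays where driven. Passes only through a bar's slot; keeps a bar out if down.
- bar_wide: Loose flat aluminium bar, the wide one (may be absent): 140 long x 50 wide x 12 thick mm, lying flat, 0.06 to 0.31 kg. Origin: centre of its underside; x along its length, z up. A through slot (16 along x, 12 across) is centred 40 from the origin towards +x, 30 from the leading (+x) end; hold it by the plain -x end.
- holder_wide: Fixed holder for the wide bar: covered channel on the bench, 53 wide x 17 high inside (mm), bench as floor, green roof, outside 69 wide, 23 high, x 0 to 87. Origin: on the bench at the channel's mouth, centre line; +x leads in, z up. Cheeks flare to about 69 at x = -16. Back stop at x = 75: a bar fully home has its origin at x = 5 and sticks out 65.
- pin_wide: Sprung upright steel lock pin of the wide holder, at the holder's x = 45, y = 0 (mm). Origin: foot of its stem (7 across); flat round head 28 across, 29.5 to 39.5 above the origin. Slides vertically: origin 21.5 above the bench when up, 1.5 fully down (head on the collar). Resists with 6 to 8 N, stays where driven. Passes only through a bar's slot; keeps a bar out if down.
- mallet: Stubby mallet, 0.45 kg, standing on one face of its head, handle level. Head steel with white nylon faces, 44 x 44 x 70 tall (mm); wooden handle 22 wide, 24 high. Origin: centre of the head's lower face, z up; the handle points to -x, from x = -22 to -134, its axis 35 above the origin. Centre of mass at x = about -10.
- pad: Black rubber pad, 100 x 100 x 5 mm, fixed to the bench: the mallet's place. Origin: centre of its underside (top 5 above it).
- wire_spool: Bystander, to be left alone: copper wire spool, 28 across, 24 high mm.
- parts_box: Bystander, to be left alone: open aluminium box 75 x 110 x 35 mm.
- spanner: Bystander, to be left alone: steel spanner lying flat.
- brush: Bystander, to be left alone: hand brush lying flat.
- angle_piece: Bystander, to be left alone: piece of steel angle 90 x 40 x 40 mm.
- spray_can: Bystander, to be left alone: upright can, 56 across, 150 high mm.
- pipe_offcut: Bystander, to be left alone: upright pipe offcut, 42 across, 45 high mm.
Not all that is in view belongs to the job. Leave any green look-alike of the bar_wide alone.

How it is judged:
By the outcome, as a careful person would: the job done as asked, in the order asked, and still so for the second after the job is handed in, with the robot touching nothing.
Of bar_slim, bar_narrow, bar_medium, bar_wide only 3 to 4 are there at a start; the rules pass over those that are not, and their reading is None.
At some moment in a run one of bar_slim, bar_narrow, bar_medium, bar_wide may be knocked a few centimetres aside while the robot is not near it.
It also fails if it takes over 210 s, if anything falls off the work surface, if the arm or the gripper's body presses on something with over 40 N, if the wrist force passes 120 N, or if a joint passes its speed limit or range.

## Working session

There is one attempt and no reset: what is moved stays moved. The work goes in short steps, Python scripts to look and compute and a tool call to move; the robot and the scene stay as the last step left them, time stands still between calls to the robot, and variables do not carry over. Pictures are saved under pics/ and viewed, about 12 in all and at most 16, crops included, and the job is handed in when it is done.

Besides the shell and the picture viewer there is one more tool, called after "Request:" in YAML: its name, and indented under it one key for each argument. jog_arm: Moves the arm, as the interface text tells. Its arguments: {"type":"object","properties":{"claw":{"type":"array"},"xyz":{"type":"array"},"roll":{"type":"array"},"squeeze":{"type":"number"}},"required":["claw","xyz","roll"]}

```bash
ls; mkdir -p pics; python3 - <<'E'
from bench import ctrl
import cv2,numpy as np
s=ctrl.get_state();print({k:np.round(v,3) for k,v in s.items()})
for n in("top","side"):
    d=ctrl.get_image(n);cv2.imwrite(f"pics/{n}0.png",d["img"]);print(n,d["fov_y"],d["cx"],d["cy"],np.round(d["R"],3).tolist(),np.round(d["t"],3),[k for k in d])
E
```

```text
pics
{'time_s': np.float64(0.0), 'q': array([ 0.954,  0.427,  0.074,  1.607, -0.034,  1.111, -0.067]), 'qvel': array([-0.001, -0.001,  0.002, -0.001,  0.   , -0.003, -0.001]), 'effort': array([ 1.0000e-03, -9.4985e+01,  3.7610e+00, -4.6351e+01,  1.9000e-02,
        1.0000e-02,  0.0000e+00]), 'eef_pos': array([ 0.304, -0.603,  0.404]), 'orientation': array([-1.519,  1.57 ,  2.089]), 'contact_force': array([ 0.659, -0.243, -0.668]), 'wrist_torque': array([-0.035, -0.003,  0.07 ]), 'opening': np.float64(0.086)}
top 52.91892722449279 281.6383231371707 206.24858805238603 [[0.006, -1.0, -0.001], [-0.987, -0.006, -0.162], [0.162, 0.002, -0.987]] [-0.032  0.53   1.068] ['img', 'fov_y', 'cx', 'cy', 'R', 't', 'shot']
side 54.76530754947562 280.52127315444756 209.47603502014476 [[-0.991, -0.137, -0.002], [-0.101, 0.743, -0.662], [0.092, -0.656, -0.749]] [0.538 0.109 1.324] ['img', 'fov_y', 'cx', 'cy', 'R', 't', 'shot']
```

View pics/top0.png

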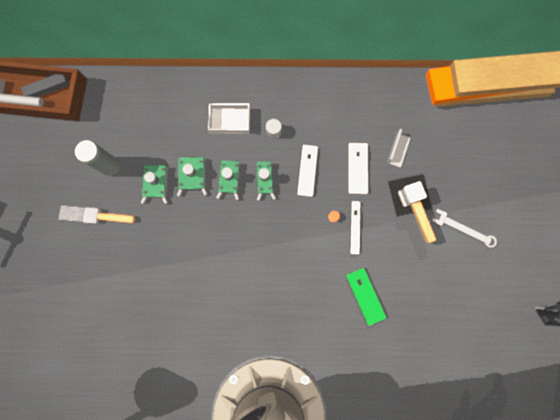

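View pics/side0.png

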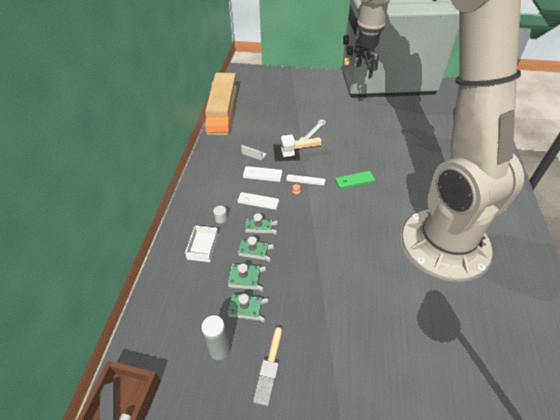

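Top view: three white bars near (308,170), (358,168) and (355,228). Four green holders at (154,182), (191,174), (229,177) and (265,178), mallet on its pad at (413,195). The green bar at (366,297) is the look-alike. I'll check the widths with the masks and one enlarged crop.

```bash
cat > h.py <<'E'
from bench import ctrl
import cv2,numpy as np
from scipy.optimize import minimize
W=dict(slim=20,narrow=30,medium=40,wide=50)
def f(d): return d["img"].shape[0]/2/np.tan(np.radians(d["fov_y"])/2)
def proj(d,X):
    c=np.asarray(X)@d["R"].T+d["t"]; return f(d)*c[:,:2]/c[:,2:]+[d["cx"],d["cy"]]
def unproj(d,px,z):
    px=np.atleast_2d(px).astype(float); r=np.c_[(px-[d["cx"],d["cy"]])/f(d),np.ones(len(px))]@d["R"]
    o=-d["R"].T@d["t"]; return o+r*((z-o[2])/r[:,2])[:,None]
def box(x0,x1,y0,y1,z0,z1): return np.array([[x,y,z] for x in(x0,x1) for y in(y0,y1) for z in(z0,z1)])/1e3
def cyl(x,r,z0,z1): 
    a=np.linspace(0,2*np.pi,16,False); return np.array([[x+r*np.cos(t),r*np.sin(t),z] for t in a for z in(z0,z1)])/1e3
def parts(name):
    k,_,w=name.partition("_")
    if k=="bar": return [box(-70,70,-W[w]/2,W[w]/2,0,12)]
    if k=="holder":
        i=W[w]/2+1.5;o=i+8
        ch=[np.array([[0,s*i,z],[0,s*o,z],[-16,s*o,z],[-16,s*(o-3),z]])/1e3 for s in(-1,1) for z in(0,)]
        ch=[np.r_[c,c+[0,0,.017]] for c in ch]
        return [box(0,87,-o,o,0,23)]+ch
    if k=="mallet": return [box(-22,22,-22,22,0,70),box(-134,-22,-11,11,23,47)]
def sil(d,P,pose,S=4,z=0):
    x,y,a=pose;c,s=np.cos(a),np.sin(a);m=np.zeros((420*S,560*S),np.uint8)
    for p in P:
        q=np.c_[p[:,0]*c-p[:,1]*s+x,p[:,0]*s+p[:,1]*c+y,p[:,2]+z]
        hull=cv2.convexHull(((proj(d,q)+.5)*S-.5).astype(np.float32)).astype(np.int32)
        cv2.fillConvexPoly(m,hull,1)
    return m
def fit(views,P,pose0,S=4,z=0):
    big=[(d,cv2.resize(m.astype(np.uint8),None,fx=S,fy=S,interpolation=cv2.INTER_NEAREST)) for d,m in views]
    sc=np.array([.01,.01,.1])
    def cost(v):
        t=0
        for d,m in big:
            s=sil(d,P,np.array(v)*sc,S,z); t+=1-(s&m).sum()/max(1,(s|m).sum())
        return t/len(big)
    best=min((minimize(cost,np.array(p)/sc,method="Nelder-Mead",options=dict(xatol=.01,fatol=1e-4,initial_simplex=np.array(p)/sc+np.array([[0,0,0],[1,0,0],[0,1,0],[0,0,1]]))) for p in pose0),key=lambda r:r.fun)
    return best.x*sc,best.fun
E
python3 - <<'E'
from h import *
im={n:ctrl.get_image(n) for n in("top","side")}
for w in W:
  for k in("bar_","holder_","pin_"):
    for n in im:
      for r in ctrl.masks_of(im[n],k+w)[:3]: 
        print(k+w,n,round(r["p"],2),np.round(r["centre"]),r["region"].sum())
for k in("mallet","pad"):
  for n in im:
    for r in ctrl.masks_of(im[n],k)[:2]: print(k,n,round(r["p"],2),np.round(r["centre"]),r["region"].sum())
c=im["top"]["img"][130:260,130:450];cv2.imwrite("pics/crop1.png",cv2.resize(c,None,fx=2.5,fy=2.5,interpolation=cv2.INTER_CUBIC))
E
```

```text
bar_slim top 0.94 [348. 230.] 337
bar_slim top 0.29 [158. 184.] 796
bar_slim side 0.78 [306. 182.] 216
holder_slim top 0.77 [266. 178.] 480
holder_slim top 0.63 [229. 120.] 1220
holder_slim side 0.96 [260. 226.] 423
holder_slim side 0.47 [243. 271.] 71
pin_slim top 0.49 [267. 174.] 73
pin_slim side 0.42 [258. 222.] 64
holder_narrow top 0.31 [225. 170.] 79
holder_narrow side 0.75 [251. 249.] 514
pin_narrow top 0.52 [228. 170.] 97
pin_narrow top 0.42 [190. 175.] 817
bar_medium top 0.68 [304. 170.] 717
bar_medium side 0.8 [258. 199.] 326
bar_medium side 0.71 [218. 214.] 184
bar_medium side 0.51 [260. 227.] 429
holder_medium top 0.57 [158. 182.] 843
holder_medium top 0.2 [401. 196.] 884
holder_medium side 0.69 [246. 307.] 777
pin_medium top 0.54 [149. 175.] 86
pin_medium top 0.28 [230. 179.] 643
pin_medium side 0.4 [245. 300.] 88
pin_medium side 0.31 [246. 307.] 811
bar_wide top 0.87 [368. 298.] 1054
bar_wide top 0.78 [357. 170.] 918
bar_wide top 0.65 [401. 196.] 809
bar_wide side 0.9 [265. 172.] 425
bar_wide side 0.66 [356. 181.] 438
bar_wide side 0.4 [316. 129.] 121
holder_wide top 0.92 [190. 175.] 881
holder_wide top 0.51 [273. 128.] 234
holder_wide side 0.67 [245. 278.] 719
holder_wide side 0.22 [260. 227.] 458
pin_wide side 0.38 [242. 267.] 63
pin_wide side 0.3 [250. 153.] 165
mallet top 0.68 [415. 202.] 800
mallet side 0.58 [245. 300.] 72
pad top 0.61 [402. 190.] 835
pad top 0.29 [228. 179.] 634
pad side 0.64 [282. 155.] 291
```

View pics/crop1.png

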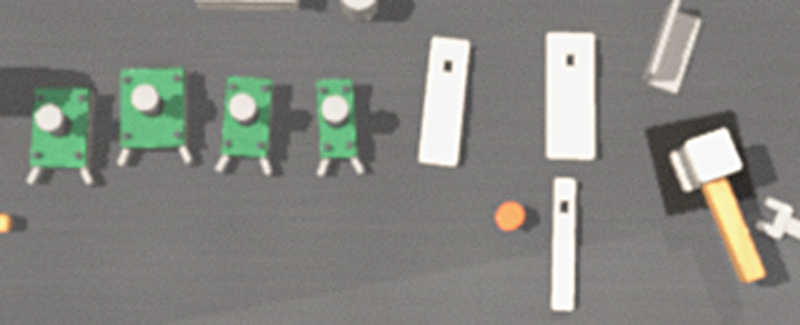

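The crop shows three bars, all with their slots towards +x (up): medium at about (308,170), wide at (358,168), slim at (355,228). Narrow is absent. The holders left to right are medium, wide, narrow and slim, with mouths facing the robot (down). The green bar at (366,297) has the wide bar's size but the wrong colour, so I leave it. Next is precise fitting.

```bash
cat >> h.py <<'E'
def seg(d,kind,c,r):
    hsv=cv2.cvtColor(d["img"],cv2.COLOR_BGR2HSV);H,S,V=[hsv[...,i].astype(int) for i in range(3)]
    m=(V>150)&(S<60) if kind=="white" else (H>55)&(H<90)&(S>70)
    w=np.zeros(m.shape,bool);x,y=np.round(c).astype(int);w[max(0,y-r):y+r,max(0,x-r):x+r]=1
    n,l,st,ce=cv2.connectedComponentsWithStats((m&w).astype(np.uint8))
    if n<2: return None
    i=1+np.argmax(st[1:,4]);m=(l==i).astype(np.uint8)
    cs,_=cv2.findContours(m,cv2.RETR_EXTERNAL,cv2.CHAIN_APPROX_NONE)
    if kind=="green": cs=[cv2.convexHull(cs[0])]
    return cv2.drawContours(np.zeros_like(m),cs,-1,1,-1)
def hpart(w): o=W[w]/2+9.5; return [box(0,87,-o,o,17,23)]
def bar(w,c,d=None,guess=None):
    d=d or ctrl.get_image("top"); m=seg(d,"white",c,45)
    p=unproj(d,np.argwhere(m)[:,::-1].mean(0),.012)[0]
    return fit([(d,m)],parts("bar_"+w),[(p[0],p[1],a) for a in((-.3,0,.3) if guess is None else (guess,))]),m.sum(),d
E
python3 - <<'E'
from h import *
im={n:ctrl.get_image(n) for n in("top","side")}
B=dict(slim=((355,228),(306,181)),medium=((308,170),(258,200)),wide=((358,168),(263,174)))
Ho=dict(slim=((265,178),(260,226)),narrow=((229,177),(253,248)),medium=((154,182),(246,306)),wide=((191,174),(245,277)))
for N,D,kind in(("bar_",B,"white"),("hold",Ho,"green")):
  for w,cs in D.items():
    P=parts("bar_"+w) if N=="bar_" else hpart(w); R=[]
    ms=[(d,seg(d,kind,c,r)) for d,c,r in zip(im.values(),cs,(45 if N=="bar_" else 30,)*2)]
    p=unproj(im["top"],np.argwhere(ms[0][1])[:,::-1].mean(0),.012)[0]-(0 if N=="bar_" else np.array([.043,0,0]))
    for v in([ms[0]],[ms[1]],ms):
      r,c=fit(v,P,[(p[0],p[1],a) for a in(-.2,0,.2)]);R.append((np.round(r*[1e3,1e3,180/np.pi],1).tolist(),round(c,3)))
    print(N+w,R)
    # pin heads via width alternatives
E
```

```text
bar_slim [([479.7, -226.6, -1.8], np.float64(0.129)), ([479.5, -225.7, -2.3], np.float64(0.179)), ([479.2, -226.8, -2.0], np.float64(0.158))]
bar_medium [([637.2, -98.3, -5.1], np.float64(0.103)), ([636.1, -97.7, -11.5], np.float64(1.0)), ([637.2, -98.3, -5.1], np.float64(0.551))]
bar_wide [([644.6, -237.2, -1.6], np.float64(0.055)), ([645.2, -237.2, -1.8], np.float64(0.11)), ([644.5, -238.0, -1.1], np.float64(0.084))]
holdslim [([572.1, 16.3, 3.3], np.float64(0.059)), ([573.7, 19.4, -11.5], np.float64(1.0)), ([572.1, 16.3, 3.3], np.float64(0.53))]
holdnarrow [([571.9, 119.6, -3.7], np.float64(0.046)), ([572.5, 120.3, -4.2], np.float64(0.072)), ([571.9, 119.3, -3.2], np.float64(0.062))]
holdmedium [([559.3, 319.7, -0.1], np.float64(0.031)), ([558.6, 319.2, -0.3], np.float64(0.047)), ([559.2, 319.0, 0.3], np.float64(0.042))]
holdwide [([581.1, 218.4, 2.5], np.float64(0.025)), ([580.9, 218.3, 2.2], np.float64(0.046)), ([581.0, 218.4, 2.3], np.float64(0.035))]
```

```bash
cat >> h.py <<'E'
from scipy.spatial.transform import Rotation as Ro
def move(x,y,z,psi):
    "shift (tool axes, mm) and roll to bring TCP to x,y,z (mm) with jaws across heading psi (rad)"
    s=ctrl.get_state();R=Ro.from_euler("xyz",s["orientation"]).as_matrix()
    sh=R.T@(np.array([x,y,z])-s["eef_pos"]*1e3)
    yaw=np.arctan2(R[1,1],R[0,1]); d=(psi+np.pi/2-yaw+np.pi/2)%np.pi-np.pi/2
    print("t",round(s["time_s"],2),"shift",np.round(sh,1),"roll",round(-d,4),"jaw yaw",round(np.degrees(yaw),2),"tilt",np.round(R[:,0],4),"q7",round(s["q"][6],2),"F",np.round(s["contact_force"],1),"open",round(s["opening"]*1e3,1))
def gp(o,psi,dx): return o[0]+dx*np.cos(psi),o[1]+dx*np.sin(psi)
E
python3 - <<'E'
from h import *
im={n:ctrl.get_image(n) for n in("top","side")}
m=[(im["side"],seg(im["side"],"green",(260,224),18))]
print(fit(m,hpart("slim"),[(.572,.017,a) for a in(-.1,.05)]))
m=[(im["side"],seg(im["side"],"white",(258,200),22))]
print(m[0][1].sum(),fit(m,parts("bar_medium"),[(.637,-.098,a) for a in(-.1,.05)]))
Ho=dict(slim=(572.1,16.3,3.3),narrow=(571.9,119.4,-3.6),medium=(559.2,319.2,0.),wide=(581,218.4,2.4))
for w,(x,y,a) in Ho.items():
    px,py=gp((x,y),np.radians(a),45)
    for n in im:
        d=im[n];q=proj(d,np.array([[px,py,61]])/1e3)[0];mm=seg(d,"white",q,7)
        if mm is None: print(w,n,"none");continue
        c=np.argwhere(mm)[:,::-1].mean(0);print(w,n,mm.sum(),"pin pred",np.round((px,py)),"seen",np.round(unproj(d,c,.059)[0]*1e3,1))
b=(644.8,-237.3);a=np.radians(-1.7);g=gp(b,a,-50);print(g);move(*g,230,a)
E
```

```text
(array([0.57175152, 0.0124939 , 0.14670948]), np.float64(0.09027616616384315))
484 (array([ 0.63876775, -0.09756549, -0.11593473]), np.float64(0.10175393345370132))
slim top 100 pin pred [617.  19.] seen [616.4  19.7  59. ]
slim side 58 pin pred [617.  19.] seen [617.3  22.   59. ]
narrow top 101 pin pred [617. 117.] seen [617.8 117.3  59. ]
narrow side 67 pin pred [617. 117.] seen [618.3 118.7  59. ]
medium top 104 pin pred [604. 319.] seen [604.9 320.6  59. ]
medium side 92 pin pred [604. 319.] seen [604.  321.1  59. ]
wide top 96 pin pred [626. 220.] seen [626.5 220.8  59. ]
wide side 76 pin pred [626. 220.] seen [626.1 222.7  59. ]
(np.float64(594.8220069940307), np.float64(-235.81668779574449))
t 1.8 shift [ 174.7 -196.7 -425. ] roll 0.4965 jaw yaw -63.25 tilt [ 0.e+00  1.e-04 -1.e+00] q7 -0.07 F [-0.2  0.7  0.6] open 85.9
```

Request:
jog_arm:
  claw: [85,85,85,85,85,85,85,85]
  xyz:
    - [0,-25,-55]
    - [10,-50,-110]
    - [20,-75,-165]
    - [30,-100,-220]
    - [40,-125,-275]
    - [50,-155,-335]
    - [60,-180,-390]
    - [60,-197,-425]
  roll: [0.1,0.2,0.3,0.4,0.4965,0.4965,0.4965,0.4965]
  squeeze: 60

```text
time_s: 2.8
eef_pos: [0.5961, -0.2326, 0.344]
orientation: [-0.984, 1.57, 2.13]
contact_force: [0.6, -1.6, -0.1]
opening: 0.085
```

```bash
python3 - <<'E'
from h import *
d=ctrl.get_image("top");s=ctrl.get_image("side")
m=seg(s,"white",(263,174),25);print(m.sum(),fit([(s,m)],parts("bar_wide"),[(.645,-.237,a) for a in(-.1,.05)]))
cv2.imwrite("pics/top1.png",d["img"])
b=(644.8,-237.3);a=np.radians(-1.7);g=gp(b,a,-50);move(*g,170,a)
E
```

```text
497 (array([ 0.64483843, -0.23707456, -0.05191497]), np.float64(0.10750125439036629))
t 2.9 shift [174.3   5.9   2.7] roll 0.0068 jaw yaw -91.31 tilt [ 8.0e-04  2.2e-03 -1.0e+00] q7 -1.32 F [-1.1 -0.6 -0.1] open 85.1
```

Request:
jog_arm:
  claw: [85,85,85,85,85,85,85,85]
  xyz:
    - [30,6,3]
    - [75,6,3]
    - [115,6,3]
    - [145,6,3]
    - [160,6,3]
    - [168,6,3]
    - [172,6,3]
    - [174,6,3]
  roll: [0.007,0.007,0.007,0.007,0.007,0.007,0.007,0.007]

```text
time_s: 3.9
eef_pos: [0.5948, -0.236, 0.171]
orientation: [-2.322, 1.568, 0.79]
contact_force: [0.1, 1.2, 0.8]
opening: 0.0849
```

Request:
jog_arm:
  claw: [45,45,45,45,45,45,45,45]
  xyz:
    - [0,0,0]
    - [0,0,0]
    - [0,0,0]
    - [0,0,0]
    - [0,0,0]
    - [0,0,0]
    - [0,0,0]
    - [0,0,0]
  roll: [0,0,0,0,0,0,0,0]

```text
time_s: 4.9
eef_pos: [0.595, -0.2361, 0.1719]
orientation: [-2.58, 1.568, 0.531]
contact_force: [-2.3, 0.0, 9.6]
opening: 0.0484
```

Request:
jog_arm:
  claw: [45,45,45,45,45]
  xyz:
    - [-5,0,0]
    - [-15,0,0]
    - [-30,0,0]
    - [-40,0,0]
    - [-40,0,0]
  roll: [0,0,0,0,0]
  squeeze: 80

```text
time_s: 5.52
eef_pos: [0.5952, -0.2363, 0.2131]
orientation: [-2.889, 1.566, 0.222]
contact_force: [-0.4, 0.6, -3.7]
opening: 0.0482
```

```bash
python3 - <<'E'
from h import *
d=ctrl.get_image("top");s=ctrl.get_image("side")
a=cv2.resize(d["img"][120:260,290:430],(400,400),interpolation=2);b=cv2.resize(s["img"][130:230,220:320],(400,400),interpolation=2)
cv2.imwrite("pics/g1.png",np.hstack([a,b]))
move(*gp((581,218.4),np.radians(2.4),-130),210,np.radians(2.4))
E
```

```text
t 5.62 shift [   2.2 -444.6  157.1] roll -0.0718 jaw yaw -91.71 tilt [ 0.0028  0.0016 -1.    ] q7 -1.32 F [ 0.1  0.  -2.6] open 47.6
```

View pics/g1.png

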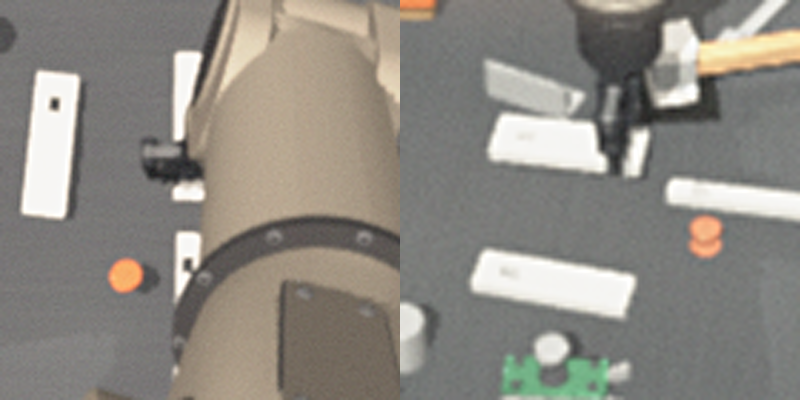

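The bar came up in the jaws: the wrist force shows about 0.3 kg more load, and the side view shows the gripper on its tail near (617,150) of the crop. Now I carry it high to the wide holder's mouth.

Request:
jog_arm:
  claw: [45,45,45,45,45,45,45,45]
  xyz:
    - [-30,-20,40]
    - [-50,-70,85]
    - [-50,-130,125]
    - [-50,-195,155]
    - [-50,-255,165]
    - [-50,-315,168]
    - [-50,-375,168]
    - [-50,-430,168]
  roll: [0,-0.02,-0.04,-0.06,-0.072,-0.072,-0.072,-0.072]

```text
time_s: 6.62
eef_pos: [0.4389, 0.1901, 0.262]
orientation: [-2.679, 1.568, 0.505]
contact_force: [1.2, -0.3, -3.2]
opening: 0.0475
```

```bash
python3 - <<'E'
from h import *
move(*gp((581,218.4),np.radians(2.4),-142),178,np.radians(2.4))
E
```

```text
t 6.62 shift [ 84.  -22.2  -0.9] roll 0.0001 jaw yaw -87.6 tilt [ 0.0028  0.0015 -1.    ] q7 -2.15 F [ 1.2 -0.3 -3.2] open 47.5
```

Request:
jog_arm:
  claw: [45,45,45,45,45,45]
  xyz:
    - [0,-22,-1]
    - [30,-22,-1]
    - [60,-22,-1]
    - [80,-22,-1]
    - [86,-22,-1]
    - [86,-22,-1]
  roll: [0,0,0,0,0,0]

```text
time_s: 7.38
eef_pos: [0.4392, 0.2123, 0.176]
orientation: [-2.666, 1.568, 0.517]
contact_force: [0.0, 0.4, -2.6]
opening: 0.048
```

```bash
python3 - <<'E'
from h import *
d=ctrl.get_image("top");s=ctrl.get_image("side")
a=cv2.resize(d["img"][130:260,130:260],(400,400),interpolation=2);b=cv2.resize(s["img"][220:340,210:330],(400,400),interpolation=2)
cv2.imwrite("pics/g2.png",np.hstack([a,b]))
move(*gp((581,218.4),np.radians(2.4),-142),174,np.radians(2.4))
E
```

```text
t 7.47 shift [ 2.7 -0.1  0.4] roll -0.0 jaw yaw -87.6 tilt [ 0.0036  0.002  -1.    ] q7 -2.24 F [ 0.1  0.6 -3. ] open 47.3
```

View pics/g2.png

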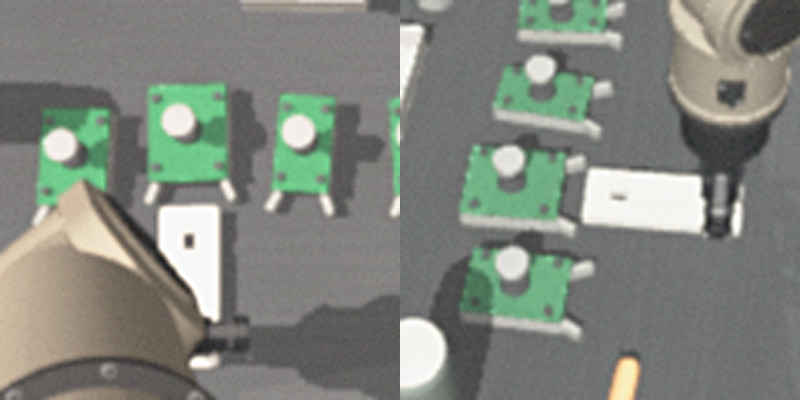

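The bar lies straight before the wide holder's mouth (crop: bar at (190,260), mouth at (190,190)). Feeding it in.

Request:
jog_arm:
  claw: [45,45,45,45,45,45]
  xyz:
    - [2,0,-8]
    - [2,0,-16]
    - [2,0,-24]
    - [2,0,-32]
    - [2,0,-40]
    - [2,0,-40]
  roll: [0,0,0,0,0,0]

```text
time_s: 8.22
eef_pos: [0.48, 0.214, 0.1748]
orientation: [-2.674, 1.566, 0.509]
contact_force: [-0.2, 0.3, -3.0]
opening: 0.0479
```

```bash
python3 - <<'E'
from h import *
move(*gp((581,218.4),np.radians(2.4),-45),174,np.radians(2.4));print(ctrl.get_state()["wrist_torque"])
E
```

```text
t 8.22 shift [  1.   -0.2 -56. ] roll -0.0005 jaw yaw -87.63 tilt [ 0.0038  0.0021 -1.    ] q7 -2.2 F [-0.2  0.3 -3. ] open 47.9
[-0.05723002  0.12794556  0.00666554]
```

No contact force. The tip is about 19 mm inside, so I keep going.

Request:
jog_arm:
  claw: [45,45,45,45,45,45,45,45]
  xyz:
    - [1,0,-8]
    - [1,0,-16]
    - [1,0,-24]
    - [1,0,-32]
    - [1,0,-40]
    - [1,0,-48]
    - [1,0,-53]
    - [1,0,-53]
  roll: [0,0,0,0,0,0,0,0]

```text
time_s: 9.22
eef_pos: [0.5333, 0.2161, 0.174]
orientation: [-2.679, 1.566, 0.504]
contact_force: [0.5, -0.7, -2.7]
opening: 0.0479
```

Request:
jog_arm:
  claw: [45,45,45,45]
  xyz:
    - [0,0,-2]
    - [0,0,-4]
    - [0,0,-6]
    - [0,0,-6]
  roll: [0,0,0,0]

```text
time_s: 9.72
eef_pos: [0.5374, 0.2164, 0.1731]
orientation: [-0.664, 1.57, 2.52]
contact_force: [-11.7, 0.7, -1.3]
opening: 0.0475
```

It met the stop with -11.7 N within 2 mm of the computed home point. Releasing and rising.

Request:
jog_arm:
  claw: [70,70,70,70,85,85,85,85]
  xyz:
    - [1,0,0]
    - [1,0,0]
    - [1,0,0]
    - [0,0,0]
    - [-20,0,0]
    - [-60,0,0]
    - [-110,0,0]
    - [-150,0,0]
  roll: [0,0,0,0,0,0,0,0]

```text
time_s: 10.72
eef_pos: [0.5375, 0.2163, 0.3267]
orientation: [-2.351, 1.569, 0.833]
contact_force: [0.5, 0.0, 0.4]
opening: 0.0849
```

```bash
python3 - <<'E'
from h import *
s=ctrl.get_image("side")
m=seg(s,"white",(258,200),22);print(m.sum(),fit([(s,m)],parts("bar_medium"),[(.637,-.098,a) for a in(-.1,.05)]))
for c in((258,200),(306,181)):
    m=seg(s,"white",c,22);print(m.sum(),np.argwhere(m)[:,::-1].mean(0))
d=ctrl.get_image("top")
print(bar("medium",(308,170),d)[:2])
print(bar("slim",(355,228),d)[:2])
b=(638,-98);a=np.radians(-6);move(*gp(b,a,-50),300,a)
cv2.imwrite("pics/t3.png",np.hstack([d["img"][100:330,120:440],s["img"][100:330,150:400]]))
E
```

```text
979 (array([ 0.63672721, -0.09643187, -0.10937018]), np.float64(0.5793536240978977))
979 [261.30030644 199.08069459]
368 [307.2201087  171.67663043]
((array([ 0.63861018, -0.09831781, -0.08994513]), np.float64(0.08955223880597019)), np.uint64(835))
((array([ 0.4784124 , -0.22793314, -0.02351707]), np.float64(0.09117145480781841)), np.uint64(470))
t 10.82 shift [ 28.2 311.4 -36.6] roll 0.1466 jaw yaw -87.6 tilt [ 0.0065  0.0038 -1.    ] q7 -2.09 F [ 0.5  0.  -0.9] open 85.2
```

View pics/t3.png

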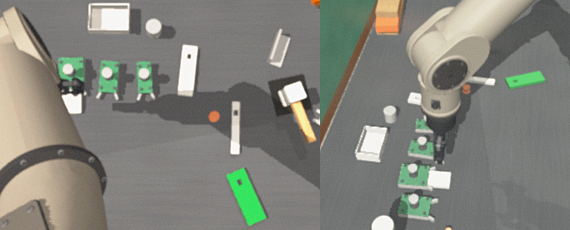

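Wide bar is seated: only its tail shows beyond the wide holder, at (72,103) of the crop. Medium and slim bars are unmoved. Medium is next.

Request:
jog_arm:
  claw: [85,85,85,85,85,85,85,85]
  xyz:
    - [0,50,-5]
    - [0,110,-12]
    - [0,170,-20]
    - [0,230,-30]
    - [0,285,-36]
    - [10,311,-36]
    - [28,311,-36]
    - [28,311,-36]
  roll: [0.03,0.06,0.1,0.14,0.14,0.14,0.14,0.14]

```text
time_s: 11.82
eef_pos: [0.5871, -0.0916, 0.2993]
orientation: [-2.243, 1.564, 0.801]
contact_force: [-0.2, -0.2, -0.2]
opening: 0.0848
```

```bash
python3 - <<'E'
from h import *
s=ctrl.get_image("side");m=seg(s,"white",(258,200),22);print(m.sum(),fit([(s,m)],parts("bar_medium"),[(.637,-.098,a) for a in(-.1,.05)]))
b=(638.4,-98.3);a=np.radians(-5.5);move(*gp(b,a,-50),173,a)
E
```

```text
481 (array([ 0.63785229, -0.09679265, -0.12335747]), np.float64(0.09779792746113991))
t 11.88 shift [127.1   2.7  -0.7] roll -0.0008 jaw yaw -95.55 tilt [ 0.0054  0.0044 -1.    ] q7 -1.63 F [-0.3  0.5  0.3] open 85.3
```

Request:
jog_arm:
  claw: [85,85,85,85,85,85,85,85]
  xyz:
    - [30,2.5,0]
    - [70,2.5,0]
    - [95,2.5,0]
    - [110,2.5,0]
    - [118,2.5,0]
    - [123,2.5,0]
    - [125,2.5,0]
    - [125,2.5,0]
  roll: [0,0,0,0,0,0,0,0]

```text
time_s: 12.88
eef_pos: [0.5881, -0.0933, 0.1755]
orientation: [-2.417, 1.563, 0.628]
contact_force: [-0.3, 0.2, 0.0]
opening: 0.0849
```

Request:
jog_arm:
  claw: [35,35,35,35,35,35,35,35]
  xyz:
    - [0,0,0]
    - [0,0,0]
    - [0,0,0]
    - [0,0,0]
    - [0,0,0]
    - [0,0,0]
    - [0,0,0]
    - [0,0,0]
  roll: [0,0,0,0,0,0,0,0]

```text
time_s: 13.88
eef_pos: [0.5882, -0.0933, 0.1762]
orientation: [-2.459, 1.563, 0.585]
contact_force: [-3.9, 0.1, 11.1]
opening: 0.0374
```

Request:
jog_arm:
  claw: [35,35,35,35,35]
  xyz:
    - [-5,0,0]
    - [-15,0,0]
    - [-30,0,0]
    - [-40,0,0]
    - [-40,0,0]
  roll: [0,0,0,0,0]

```text
time_s: 14.5
eef_pos: [0.5883, -0.0936, 0.2174]
orientation: [-2.585, 1.561, 0.46]
contact_force: [-0.2, 0.2, -1.7]
opening: 0.0374
```

```bash
python3 - <<'E'
from h import *
s=ctrl.get_image("side");m=seg(s,"white",(258,200),22);z=ctrl.get_state()["eef_pos"][2]-.175
print(m.sum(),z,fit([(s,m)],parts("bar_medium"),[(.637,-.098,a) for a in(-.1,.05)],z=z))
move(*gp((559.2,319.2),0.,-142),262,0.)
E
```

```text
338 0.041634785018065584 (array([ 0.66177567, -0.09809154, -0.16182708]), np.float64(0.33889551052840683))
t 14.55 shift [ -44.9 -394.4  209.7] roll -0.0972 jaw yaw -95.57 tilt [ 0.0074  0.0043 -1.    ] q7 -1.64 F [ 0.6  0.6 -2.6] open 37.6
```

Request:
jog_arm:
  claw: [35,35,35,35,35,35,35,35]
  xyz:
    - [-25,-30,40]
    - [-50,-80,75]
    - [-50,-135,105]
    - [-50,-190,130]
    - [-50,-245,155]
    - [-50,-300,180]
    - [-50,-352,200]
    - [-45,-394,210]
  roll: [0,-0.02,-0.04,-0.06,-0.097,-0.097,-0.097,-0.097]

```text
time_s: 15.55
eef_pos: [0.4156, 0.3211, 0.2621]
orientation: [-2.573, 1.562, 0.57]
contact_force: [1.1, -0.5, -2.5]
opening: 0.0377
```

```bash
python3 - <<'E'
from h import *
move(*gp((559.2,319.2),0.,-142),180,0.)
E
```

```text
t 15.55 shift [82.1  2.3 -0.9] roll 0.0016 jaw yaw -89.91 tilt [ 0.0073  0.0047 -1.    ] q7 -2.45 F [ 1.1 -0.5 -2.5] open 37.7
```

Request:
jog_arm:
  claw: [35,35,35,35,35,35]
  xyz:
    - [30,2,-1]
    - [60,2,-1]
    - [75,2,-1]
    - [81,2,-1]
    - [82,2,-1]
    - [82,2,-1]
  roll: [0.0016,0.0016,0.0016,0.0016,0.0016,0.0016]

```text
time_s: 16.3
eef_pos: [0.4176, 0.3196, 0.1808]
orientation: [-2.558, 1.561, 0.583]
contact_force: [-0.3, -0.0, -2.0]
opening: 0.0375
```

```bash
python3 - <<'E'
from h import *
s=ctrl.get_image("side");x,y,z=ctrl.get_state()["eef_pos"]
m=sil(s,parts("bar_medium"),(.4672,.3192,0),1,.004);m=cv2.addWeighted(s["img"],1,np.dstack([0*m,0*m,m*60]),1,0)
cv2.imwrite("pics/g4.png",cv2.resize(m[250:340,210:330],(720,540),interpolation=2))
move(*gp((559.2,319.2),0.,-100),178,0.)
E
```

```text
t 16.35 shift [  3.2   0.4 -41.6] roll -0.0003 jaw yaw -90.02 tilt [ 0.0083  0.0055 -1.    ] q7 -2.49 F [-0.6  0.7 -1.9] open 37.2
```

View pics/g4.png

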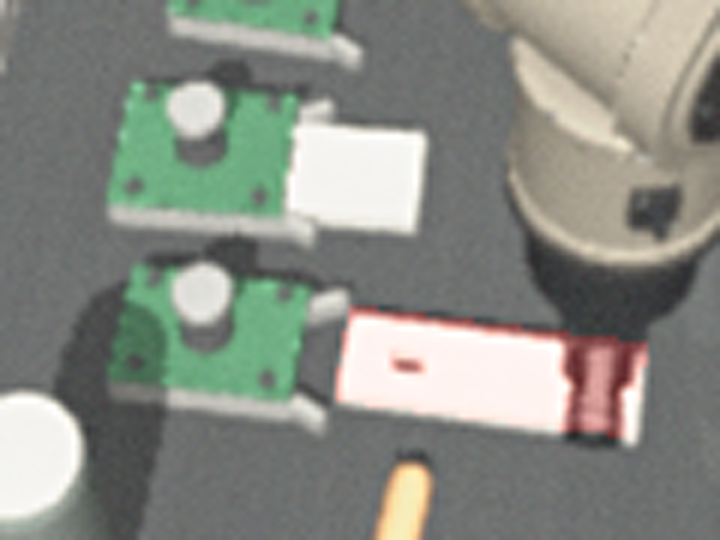

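The medium bar is lined up with its holder's mouth, at most 1–2 mm off towards +y. The wide bar's tail sits straight in its holder. Feeding in.

Request:
jog_arm:
  claw: [35,35,35,35,35,35]
  xyz:
    - [2.5,0.5,-8]
    - [2.5,0.5,-16]
    - [2.5,0.5,-24]
    - [2.5,0.5,-32]
    - [2.5,0.5,-41]
    - [2.5,0.5,-41]
  roll: [0,0,0,0,0,0]

```text
time_s: 17.1
eef_pos: [0.4593, 0.319, 0.1786]
orientation: [-2.563, 1.561, 0.577]
contact_force: [0.4, -0.0, -2.3]
opening: 0.0371
```

```bash
python3 - <<'E'
from h import *
move(*gp((559.2,319.2),0.,-45),178,0.);print(ctrl.get_state()["wrist_torque"])
E
```

```text
t 17.1 shift [  1.1  -0.3 -54.9] roll -0.001 jaw yaw -90.06 tilt [ 0.0086  0.0056 -0.9999] q7 -2.43 F [ 0.4 -0.  -2.3] open 37.1
[0.02337093 0.143638   0.0208602 ]
```

Request:
jog_arm:
  claw: [35,35,35,35,35,35,35,35]
  xyz:
    - [1,0,-8]
    - [1,0,-16]
    - [1,0,-24]
    - [1,0,-32]
    - [1,0,-40]
    - [1,0,-47]
    - [1,0,-52]
    - [1,0,-52]
  roll: [0,0,0,0,0,0,0,0]

```text
time_s: 18.1
eef_pos: [0.5116, 0.3188, 0.1781]
orientation: [-2.563, 1.56, 0.577]
contact_force: [1.3, -0.4, -2.4]
opening: 0.0375
```

Request:
jog_arm:
  claw: [35,35,35,35]
  xyz:
    - [0,0,-2]
    - [0,0,-4]
    - [0,0,-5]
    - [0,0,-5]
  roll: [0,0,0,0]

```text
time_s: 18.6
eef_pos: [0.5146, 0.3189, 0.1773]
orientation: [-2.435, 1.565, 0.707]
contact_force: [-12.4, -1.0, -1.5]
opening: 0.0375
```

At the stop (-12.4 N, 514.6 against 514.2 mm expected). Releasing, rising, then over to the slim bar.

Request:
jog_arm:
  claw: [65,65,65,65,85,85,85,85]
  xyz:
    - [1,0,0]
    - [1,0,0]
    - [1,0,0]
    - [0,0,0]
    - [-20,0,0]
    - [-60,0,0]
    - [-110,0,0]
    - [-150,0,0]
  roll: [0,0,0,0,0,0,0,0]

```text
time_s: 19.6
eef_pos: [0.5139, 0.3183, 0.3309]
orientation: [-2.458, 1.563, 0.683]
contact_force: [-0.7, 0.2, -0.2]
opening: 0.0851
```

```bash
python3 - <<'E'
from h import *
d=ctrl.get_image("top");s=ctrl.get_image("side")
print(bar("slim",(355,228),d)[:2])
m=seg(s,"white",(306,181),22);print(m.sum(),fit([(s,m)],parts("bar_slim"),[(.479,-.227,a) for a in(-.1,.05)]))
b=(478.7,-227.3);a=np.radians(-1.7);move(*gp(b,a,-40),320,a)
E
```

```text
((array([ 0.48108751, -0.22781617, -0.04295021]), np.float64(0.0781685467816855)), np.uint64(461))
1432 (array([ 0.479, -0.217,  0.05 ]), np.float64(0.8275771847200418))
t 19.7 shift [  8.  545.2  76.1] roll 0.0295 jaw yaw -90.01 tilt [ 0.0111  0.0084 -0.9999] q7 -2.31 F [ 0.3  0.2 -0.4] open 85.1
```

```bash
cat >> h.py <<'E'
_mv=move
def tilt():
    return Ro.from_euler("xyz",ctrl.get_state()["orientation"]).as_matrix()[:2,0]
def mv(x,y,z,psi):
    t=tilt()*165; _mv(x-t[0],y-t[1],z,psi)
E
python3 - <<'E'
from h import *
b=(479.5,-227.3);a=np.radians(-2);mv(*gp(b,a,-50),320,a)
print(bar("slim",(355,228)) [0])
E
```

```text
t 19.7 shift [  7.9 546.   87.1] roll 0.0347 jaw yaw -90.01 tilt [ 0.0111  0.0084 -0.9999] q7 -2.31 F [ 0.3  0.2 -0.4] open 85.1
(array([ 0.48110074, -0.22785628, -0.04367141]), np.float64(0.06820313546831036))
```

Request:
jog_arm:
  claw: [85,85,85,85,85,85,85,85]
  xyz:
    - [0,60,5]
    - [0,120,10]
    - [0,180,20]
    - [0,240,30]
    - [0,300,40]
    - [0,360,50]
    - [0,420,60]
    - [0,480,75]
  roll: [0.035,0.035,0.035,0.035,0.035,0.035,0.035,0.035]

```text
time_s: 20.75
eef_pos: [0.4385, -0.1632, 0.3272]
orientation: [-2.46, 1.559, 0.646]
contact_force: [1.8, -0.4, 0.2]
opening: 0.0849
```

```bash
python3 - <<'E'
from h import *
s=ctrl.get_image("side")
m=seg(s,"white",(306,181),22);print(m.sum(),fit([(s,m)],parts("bar_slim"),[(.479,-.227,a) for a in(-.1,.05)]))
b=(480,-227.3);a=np.radians(-2);mv(*gp(b,a,-50),179,a)
E
```

```text
300 (array([ 0.48136105, -0.22609287, -0.04706079]), np.float64(0.18410651133763267))
t 20.8 shift [147.8  57.2   5.9] roll -0.0069 jaw yaw -92.4 tilt [ 0.008   0.0046 -1.    ] q7 -1.36 F [ -4.8 -10.9   0.5] open 85.0
```

Request:
jog_arm:
  claw: [85,85,85,85,85,85,85,85]
  xyz:
    - [0,57,5]
    - [30,57,5]
    - [75,57,5]
    - [110,57,5]
    - [130,57,5]
    - [141,57,5]
    - [147,57,5]
    - [147,57,5]
  roll: [0,0,0,0,0,0,0,0]

```text
time_s: 21.8
eef_pos: [0.4297, -0.2262, 0.18]
orientation: [-2.588, 1.561, 0.512]
contact_force: [0.3, 0.3, 0.0]
opening: 0.0849
```

Request:
jog_arm:
  claw: [15,15,15,15,15,15,15,15]
  xyz:
    - [0,0,0]
    - [0,0,0]
    - [0,0,0]
    - [0,0,0]
    - [0,0,0]
    - [0,0,0]
    - [0,0,0]
    - [0,0,0]
  roll: [0,0,0,0,0,0,0,0]

```text
time_s: 22.8
eef_pos: [0.4298, -0.2262, 0.1805]
orientation: [-2.607, 1.561, 0.492]
contact_force: [-3.0, 1.7, 13.4]
opening: 0.0171
```

Request:
jog_arm:
  claw: [15,15,15,15,15,15,15,15]
  xyz:
    - [0,0,0]
    - [0,0,0]
    - [-5,0,0]
    - [-15,0,0]
    - [-30,0,0]
    - [-50,0,0]
    - [-80,0,0]
    - [-80,0,0]
  roll: [0,0,0,0,0,0,0,0]

```text
time_s: 23.8
eef_pos: [0.4296, -0.2269, 0.2632]
orientation: [-2.854, 1.558, 0.246]
contact_force: [-0.1, 0.5, -1.9]
opening: 0.0167
```

```bash
python3 - <<'E'
from h import *
a=np.radians(3.3);mv(*gp((572.1,16.8),a,-142),262,a)
s=ctrl.get_image("side");d=ctrl.get_image("top")
cv2.imwrite("pics/g5.png",np.hstack([cv2.resize(d["img"][180:280,290:390],(400,400),interpolation=2),cv2.resize(s["img"][130:230,260:360],(400,400),interpolation=2)]))
E
```

```text
t 23.8 shift [   2.  -234.8   11.3] roll -0.0997 jaw yaw -92.41 tilt [ 0.0126  0.0032 -0.9999] q7 -1.2 F [-0.1  0.5 -1.9] open 16.7
```

View pics/g5.png

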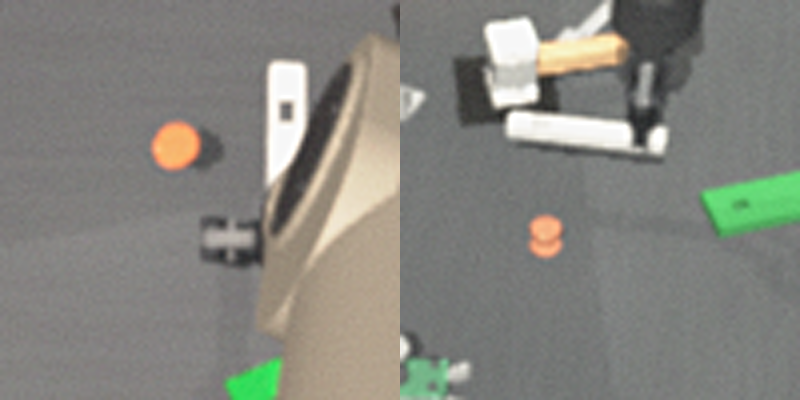

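Slim bar is held at its tail (side crop, 645,130). I'll refine the slim holder's yaw from averaged top shots while the view is clear.

```bash
python3 - <<'E'
from h import *
ds=[ctrl.get_image("top") for _ in range(6)];d=dict(ds[0]);d["img"]=np.mean([x["img"] for x in ds],0).astype(np.uint8)
c=cv2.resize(d["img"][140:215,235:300],None,fx=8,fy=8,interpolation=cv2.INTER_CUBIC);cv2.imwrite("pics/sl.png",c)
for w,c,p in(("slim",(265,178),(.572,.0165)),("narrow",(229,177),(.572,.1195))):
    m=seg(d,"green",c,30);r,cost=fit([(d,m)],hpart(w),[(*p,a) for a in(-.05,0,.05,.1)],S=8)
    print(w,np.round(r*[1e3,1e3,57.3],2),cost)
    # edge lines: left and right boundary per row in world at z=.023
    rows=np.where(m.any(1))[0];
    hsv=cv2.cvtColor(d["img"],cv2.COLOR_BGR2HSV)[...,1].astype(float)
    for side in(0,1):
        P=[]
        for rr in rows[5:-5]:
            xs=np.where(m[rr])[0];e=xs[0] if side==0 else xs[-1];k=np.arange(e-4,e+5);g=np.abs(np.diff(hsv[rr,k]));g[g<g.max()*.25]=0
            P.append(unproj(d,[(k[:-1]*g).sum()/g.sum()+.5,rr],.023)[0])
        P=np.array(P);f1=np.polyfit(P[:,0]-.615,P[:,1],1);print(" edge yaw",round(np.degrees(np.arctan(f1[0])),2),"y@pin",round(f1[1]*1e3,1))
E
```

```text
slim [571.15  15.65   4.07] 0.0706395441377774
 edge yaw 2.03 y@pin 37.4
 edge yaw 5.07 y@pin 1.4
narrow [572.07 119.75  -3.36] 0.050169196062346155
 edge yaw -3.97 y@pin 140.2
 edge yaw -3.47 y@pin 92.9
```

View pics/sl.png

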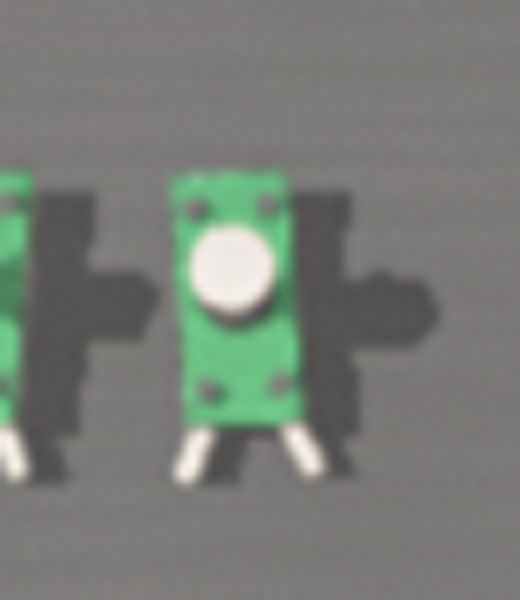

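The crop confirms the slim holder (pin at (232,268), mouth at the bottom) leaning about 3.5–4°. I take yaw 3.7°, mouth at (571.3, 16.6).

```bash
python3 - <<'E'
from h import *
a=np.radians(3.7);mv(*gp((571.3,16.6),a,-141),262,a)
E
```

```text
t 24.2 shift [  -0.8 -233.1    9.3] roll -0.1065 jaw yaw -92.4 tilt [ 0.0076  0.0049 -1.    ] q7 -1.2 F [-0.7  0.3 -1. ] open 16.7
```

Request:
jog_arm:
  claw: [15,15,15,15,15,15,15,15]
  xyz:
    - [0,-35,0]
    - [0,-80,0]
    - [0,-130,3]
    - [0,-180,6]
    - [0,-220,9]
    - [0,-233,9]
    - [0,-233,9]
    - [0,-233,9]
  roll: [-0.02,-0.04,-0.06,-0.08,-0.1065,-0.1065,-0.1065,-0.1065]

```text
time_s: 25.2
eef_pos: [0.4297, 0.0055, 0.261]
orientation: [-2.642, 1.562, 0.563]
contact_force: [-0.2, -0.3, -0.5]
opening: 0.0166
```

```bash
python3 - <<'E'
from h import *
a=np.radians(3.7);mv(*gp((571.3,16.6),a,-141),184,a)
E
```

```text
t 25.2 shift [77.  -1.   0.8] roll -0.0015 jaw yaw -86.39 tilt [ 0.0071  0.0045 -1.    ] q7 -1.68 F [-0.2 -0.3 -0.5] open 16.6
```

Request:
jog_arm:
  claw: [15,15,15,15,15,15]
  xyz:
    - [30,-1,0.8]
    - [55,-1,0.8]
    - [70,-1,0.8]
    - [76,-1,0.8]
    - [77,-1,0.8]
    - [77,-1,0.8]
  roll: [-0.0015,-0.0015,-0.0015,-0.0015,-0.0015,-0.0015]

```text
time_s: 25.95
eef_pos: [0.4296, 0.0065, 0.1845]
orientation: [-2.684, 1.562, 0.522]
contact_force: [-0.7, 0.5, -1.1]
opening: 0.0166
```

```bash
python3 - <<'E'
from h import *
a=np.radians(3.7);s=ctrl.get_image("side")
p=gp((571.3,16.6),a,-92);m=sil(s,parts("bar_slim"),(p[0]/1e3,p[1]/1e3,a),1,.003);m=cv2.addWeighted(s["img"],1,np.dstack([0*m,0*m,m*60]),1,0)
cv2.imwrite("pics/g6.png",cv2.resize(m[180:260,230:350],(720,480),interpolation=2))
mv(*gp((571.3,16.6),a,-100),183,a)
E
```

```text
t 26.0 shift [  1.9  -0.1 -40.6] roll -0.0004 jaw yaw -86.32 tilt [ 0.0081  0.0046 -1.    ] q7 -1.69 F [-0.6  0.5 -0.6] open 16.6
```

View pics/g6.png

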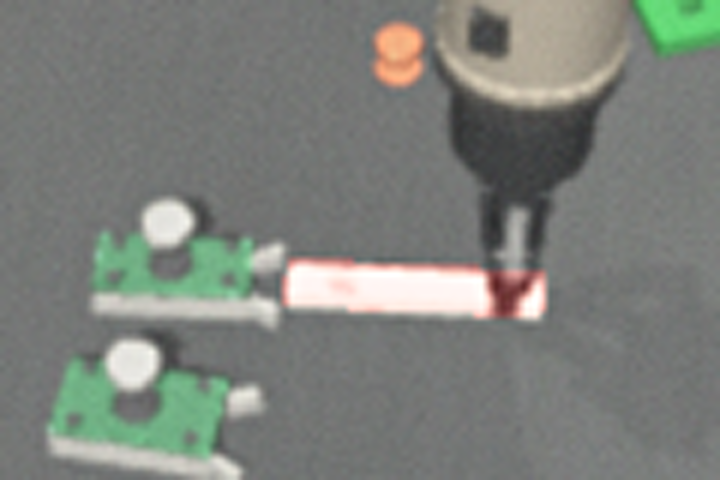

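The slim bar agrees with the overlay and sits before the mouth between the cheeks (270,285). Feeding in.

Request:
jog_arm:
  claw: [15,15,15,15,15,15]
  xyz:
    - [1.5,0,-8]
    - [1.5,0,-16]
    - [1.5,0,-24]
    - [1.5,0,-32]
    - [1.5,0,-40]
    - [1.5,0,-40]
  roll: [0,0,0,0,0,0]

```text
time_s: 26.75
eef_pos: [0.4701, 0.0093, 0.1833]
orientation: [-2.7, 1.561, 0.505]
contact_force: [-0.1, -1.1, -0.9]
opening: 0.0169
```

```bash
python3 - <<'E'
from h import *
a=np.radians(3.7);mv(*gp((571.3,16.6),a,-44.5),182,a);print(ctrl.get_state()["wrist_torque"])
E
```

```text
t 26.75 shift [  1.8  -0.1 -55.5] roll -0.0004 jaw yaw -86.33 tilt [ 0.0084  0.0046 -1.    ] q7 -1.68 F [-0.1 -1.1 -0.9] open 16.9
[-0.01121672  0.05747023 -0.01987889]
```

Request:
jog_arm:
  claw: [15,15,15,15,15,15,15,15]
  xyz:
    - [1,0,-8]
    - [1,0,-16]
    - [1,0,-24]
    - [1,0,-32]
    - [1,0,-40]
    - [1,0,-47]
    - [1,0,-52]
    - [1,0,-52]
  roll: [0,0,0,0,0,0,0,0]

```text
time_s: 27.75
eef_pos: [0.5222, 0.0127, 0.1828]
orientation: [-2.704, 1.561, 0.502]
contact_force: [-0.4, 0.2, -0.9]
opening: 0.0163
```

Request:
jog_arm:
  claw: [15,15,15,15,15]
  xyz:
    - [0,0,-2]
    - [0,0,-4]
    - [0,0,-6]
    - [0,0,-7]
    - [0,0,-7]
  roll: [0,0,0,0,0]

```text
time_s: 28.38
eef_pos: [0.5268, 0.0127, 0.1817]
orientation: [-2.067, 1.567, 1.139]
contact_force: [-13.7, -0.4, 1.1]
opening: 0.0167
```

At the stop. Releasing, rising, moving back to the middle, then checking all bars and measuring the mallet.

Request:
jog_arm:
  claw: [45,45,45,45,85,85,85,85]
  xyz:
    - [1,0,0]
    - [1,0,0]
    - [1,0,0]
    - [0,0,0]
    - [-20,0,0]
    - [-60,0,0]
    - [-110,0,0]
    - [-170,0,0]
  roll: [0,0,0,0,0,0,0,0]

```text
time_s: 29.38
eef_pos: [0.5261, 0.0121, 0.3531]
orientation: [-1.838, 1.567, 1.368]
contact_force: [1.0, 0.2, 0.3]
opening: 0.0848
```

Request:
jog_arm:
  claw: [85,85,85,85,85,85,85]
  xyz:
    - [-20,50,5]
    - [-30,110,10]
    - [-30,170,15]
    - [-30,230,20]
    - [-30,290,20]
    - [-30,340,20]
    - [-30,340,20]
  roll: [0,0,0,0,0,0,0]

```text
time_s: 30.25
eef_pos: [0.5269, -0.3327, 0.3816]
orientation: [-1.796, 1.569, 1.404]
contact_force: [0.1, -0.6, -0.9]
opening: 0.085
```

```bash
python3 - <<'E'
from h import *
d=ctrl.get_image("top");s=ctrl.get_image("side")
cv2.imwrite("pics/c7.png",np.hstack([cv2.resize(d["img"][140:240,130:290],(480,300),interpolation=2),cv2.resize(s["img"][205:325,220:340],(300,300),interpolation=2)]))
print(ctrl.get_state()["eef_pos"])
for n,dd in(("top",d),("side",s)):
  for r in ctrl.masks_of(dd,"mallet")[:3]: print(n,round(r["p"],2),np.round(r["centre"]),r["region"].sum())
cv2.imwrite("pics/m7.png",np.hstack([cv2.resize(d["img"][165:255,375:455],(400,450),interpolation=2),cv2.resize(s["img"][115:185,255:335],(400,450),interpolation=2)]))
E
```

```text
[ 0.52784115 -0.32879934  0.3816159 ]
top 0.88 [418. 214.] 383
side 0.62 [293. 144.] 508
```

View pics/c7.png

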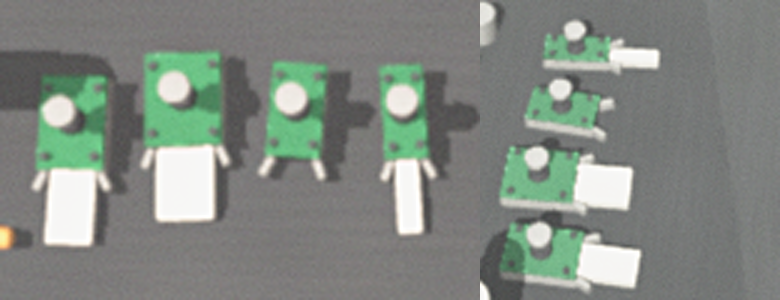

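View pics/m7.png

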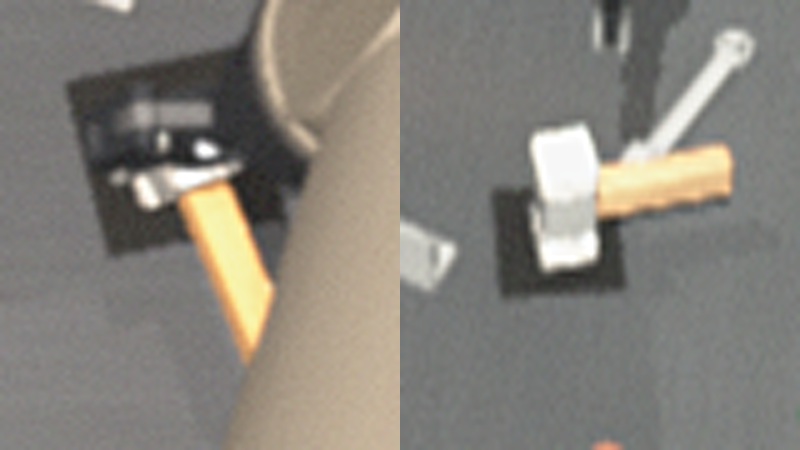

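Counted 12 views. All three bars show seated tails (top crop tails at (70,207), (185,183), (410,196)); the narrow holder is empty. The mallet stands on its pad, handle towards the robot and slightly to -y. Now fitting its pose.

```bash
python3 - <<'E'
from h import *
T=ctrl.get_image("top");S=ctrl.get_image("side")
d=dict(T);d["img"]=cv2.imread("pics/top0.png")
def mseg(d,x0,x1,y0,y1):
    hsv=cv2.cvtColor(d["img"],cv2.COLOR_BGR2HSV);H,Sa,V=[hsv[...,i].astype(int) for i in range(3)]
    m=((V>135)&(Sa<60))|((H>5)&(H<28)&(Sa>80)&(V>100))
    w=np.zeros(m.shape,bool);w[y0:y1,x0:x1]=1
    m=cv2.morphologyEx((m&w).astype(np.uint8),cv2.MORPH_CLOSE,np.ones((3,3)))
    n,l,st,_=cv2.connectedComponentsWithStats(m);return (l==1+np.argmax(st[1:,4])).astype(np.uint8),((H>5)&(H<28)&(Sa>80)&(V>100)&w).astype(np.uint8)
mt,ht=mseg(d,395,436,172,250);ms,hs=mseg(S,278,325,130,168)
print(mt.sum(),ms.sum(),ht.sum(),hs.sum())
p0=unproj(d,(414,190),.075)[0];print(p0)
for v in([(d,mt)],[(S,ms)],[(d,mt),(S,ms)]):
    r,c=fit(v,parts("mallet"),[(p0[0],p0[1],a) for a in(.2,.35,.5)],z=.005);print(np.round(r*[1e3,1e3,57.3],1),round(c,3))
h=[parts("mallet")[1]]
for v in([(d,ht)],[(S,hs)],[(d,ht),(S,hs)]):
    r,c=fit(v,h,[(p0[0],p0[1],a) for a in(.2,.35,.5)],z=.005);print("handle",np.round(r*[1e3,1e3,57.3],1),round(c,3))
o=S["img"].copy()
for dd,m,n in((d,mt,0),(S,ms,1)): pass
# pad: dark mask in first top image
V=cv2.cvtColor(d["img"],cv2.COLOR_BGR2HSV)[...,2];w=np.zeros_like(V);w[165:222,380:440]=1
pm=((V<50)&(w>0)).astype(np.uint8);q=np.argwhere(pm)[:,::-1];hull=cv2.convexHull(q.astype(np.int32));print("pad px",cv2.minAreaRect(hull))
bx=cv2.boxPoints(cv2.minAreaRect(hull));P=unproj(d,bx,.005)*1e3;print(np.round(P[:,:2],1).tolist(),np.round(P.mean(0)[:2],1))
mv(p0[0]*1e3,p0[1]*1e3,300,.35)
E
```

```text
941 580 415 119
[ 0.5694562  -0.36892088  0.075     ]
[ 566.  -373.5   19.3] 0.114
[ 566.1 -373.9   21. ] 0.21
[ 565.6 -372.9   19.8] 0.167
handle [ 565.2 -373.4   20.1] 0.215
handle [ 564.  -369.8   21. ] 0.519
handle [ 564.8 -372.6   20.5] 0.372
pad px ((422.865478515625, 202.21380615234375), (15.695596694946289, 24.08319091796875), 41.633541107177734)
[[539.3, -375.5], [589.7, -421.5], [560.8, -452.2], [510.8, -406.1]] [ 550.1 -413.8]
t 30.55 shift [ 81.9  45.  -38. ] roll -0.2841 jaw yaw -86.22 tilt [ 0.0011  0.0039 -1.    ] q7 -0.99 F [ 0.1  0.5 -0.2] open 85.3
```

```bash
python3 - <<'E'
from h import *
d=ctrl.get_image("top");a=np.radians(20);g=gp((565.6,-373.2),a,-42);print(g);mv(*g,300,a)
print("spanner",np.round(unproj(d,[(440,215),(437,222),(448,217)],.008)*1e3))
E
```

```text
(np.float64(526.1329099269918), np.float64(-387.5648460196781))
t 30.6 shift [81.8 60.6  6.4] roll -0.2833 jaw yaw -86.23 tilt [ 0.0011  0.0038 -1.    ] q7 -0.99 F [ 0.9  0.3 -0.3] open 84.8
spanner [[ 515. -457.    8.]
 [ 495. -448.    8.]
 [ 509. -479.    8.]]
```

Request:
jog_arm:
  claw: [60,60,60,60,60,60]
  xyz:
    - [10,30,6]
    - [30,60,6]
    - [50,60,6]
    - [50,60,6]
    - [50,60,6]
    - [50,60,6]
  roll: [-0.1,-0.2,-0.283,-0.283,-0.283,-0.283]

```text
time_s: 31.35
eef_pos: [0.5267, -0.3873, 0.333]
orientation: [-2.574, 1.567, 0.916]
contact_force: [0.5, 0.3, -0.3]
opening: 0.0599
```

```bash
python3 - <<'E'
from h import *
a=np.radians(20);mv(526.1,-387.6,200,a)
E
```

```text
t 31.35 shift [132.9   0.7   1.6] roll -0.0007 jaw yaw -70.04 tilt [ 0.0024  0.0031 -1.    ] q7 -0.63 F [ 0.5  0.3 -0.3] open 59.9
```

Request:
jog_arm:
  claw: [60,60,60,60,60,60,60,60]
  xyz:
    - [30,0.5,1.5]
    - [65,0.5,1.5]
    - [95,0.5,1.5]
    - [115,0.5,1.5]
    - [126,0.5,1.5]
    - [131,0.5,1.5]
    - [133,0.5,1.5]
    - [133,0.5,1.5]
  roll: [0,0,0,0,0,0,0,0]
  squeeze: 110

```text
time_s: 32.35
eef_pos: [0.5259, -0.388, 0.2005]
orientation: [-2.778, 1.567, 0.712]
contact_force: [0.5, 0.1, -0.0]
opening: 0.0599
```

Request:
jog_arm:
  claw: [15,15,15,15,15,15,15,15]
  xyz:
    - [0,0,0]
    - [0,0,0]
    - [0,0,0]
    - [0,0,0]
    - [0,0,0]
    - [0,0,0]
    - [0,0,0]
    - [0,0,0]
  roll: [0,0,0,0,0,0,0,0]

```text
time_s: 33.35
eef_pos: [0.526, -0.3882, 0.2012]
orientation: [-2.924, 1.566, 0.566]
contact_force: [-2.1, 0.0, 6.4]
opening: 0.0199
```

```bash
python3 - <<'E'
from h import *
s=ctrl.get_image("side");cv2.imwrite("pics/m8.png",cv2.resize(s["img"][95:175,245:345],(600,480),interpolation=2))
mv(526.1,-387.6,200,np.radians(20));print(ctrl.get_state()["eef_pos"],ctrl.get_state()["wrist_torque"])
E
```

```text
t 33.4 shift [ 1.2 -0.3  0.4] roll -0.0009 jaw yaw -70.05 tilt [ 0.0037  0.0024 -1.    ] q7 -0.61 F [-2.1  1.   7.5] open 20.0
[ 0.52601175 -0.38813478  0.20119945] [0.29175557 0.35095849 0.00308846]
```

Request:
jog_arm:
  claw: [15,15,15,15,15,15,15,15]
  xyz:
    - [-2,0,0]
    - [-8,0,0]
    - [-16,0,0]
    - [-30,0,0]
    - [-50,0,0]
    - [-75,0,0]
    - [-100,0,0]
    - [-100,0,0]
  roll: [0,0,0,0,0,0,0,0]

```text
time_s: 34.4
eef_pos: [0.5261, -0.3888, 0.3041]
orientation: [2.807, 1.563, 0.013]
contact_force: [0.0, 0.0, -5.5]
opening: 0.0198
```

```bash
python3 - <<'E'
from h import *
s=ctrl.get_image("side");st=ctrl.get_state();x,y,z=st["eef_pos"];a=np.radians(20);t=tilt()
o=np.array([x,y])+.0423*np.array([np.cos(a),np.sin(a)])
m=sum(255*cv2.Canny(sil(s,[p],(*o,a),4,z-.1962)*255,50,100)//255 for p in parts("mallet"))
b=cv2.resize(s["img"],None,fx=4,fy=4,interpolation=2);b[m>0]=(0,0,255)
cv2.imwrite("pics/m9.png",b[60*4:190*4,230*4:360*4])
print(st["wrist_torque"],st["contact_force"],st["eef_pos"])
# targets: slim pin first
for w,(px,py,yw) in dict(slim=(616.5,19.6,3.7),wide=(626.3,220.5,2.4),medium=(604.3,319.8,0)).items():
    q=np.radians(yw);print(w,px-42.3*np.cos(q),py-42.3*np.sin(q))
q=np.radians(3.7);move(616.5-42.3*np.cos(q),19.6-42.3*np.sin(q),310,q)
E
```

```text
[-0.02444863  0.14519811  0.05717133] [-1.16584526 -0.5173833  -5.49767578] [ 0.52572425 -0.38849837  0.30245186]
slim 574.2881693470869 16.87028336089988
wide 584.0371042868182 218.72865984725485
medium 562.0 319.8
t 34.45 shift [  -6.8 -364.5 -184. ] roll 0.2836 jaw yaw -70.05 tilt [ 0.0056  0.0013 -1.    ] q7 -0.63 F [-1.2 -0.5 -5.5] open 20.1
```

View pics/m9.png

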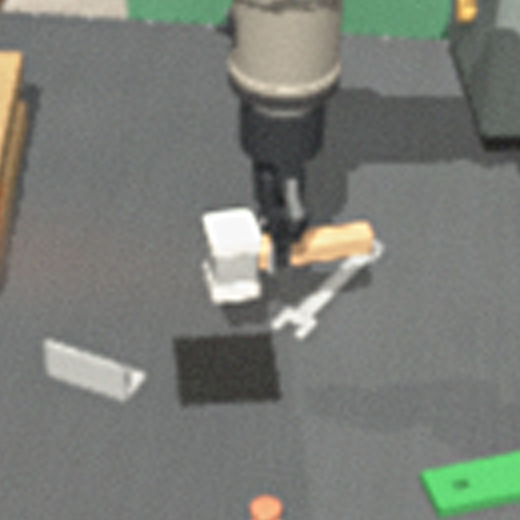

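The mallet hangs level in the jaws (head (232,255), handle to (370,235)), and the pad is clear below. Carrying it to the slim pin.

Request:
jog_arm:
  claw: [15,15,15,15,15,15,15,15]
  xyz:
    - [-7,-30,-15]
    - [-7,-80,-40]
    - [-7,-135,-68]
    - [-7,-190,-96]
    - [-7,-245,-124]
    - [-7,-300,-152]
    - [-7,-345,-174]
    - [-7,-364,-184]
  roll: [0.04,0.08,0.12,0.16,0.2,0.24,0.28,0.28]

```text
time_s: 35.45
eef_pos: [0.5741, 0.0201, 0.3092]
orientation: [-2.74, 1.566, 0.473]
contact_force: [0.1, -0.9, -5.9]
opening: 0.02
```

```bash
python3 - <<'E'
from h import *
a=np.radians(3.7);move(574.3,16.9,265,a)
d=ctrl.get_image("top");s=ctrl.get_image("side")
for n,c in(("side",(258,222)),("top",(265,175))): pass
cv2.imwrite("pics/p10.png",np.hstack([cv2.resize(d["img"][130:230,215:315],(400,400),interpolation=2),cv2.resize(s["img"][170:270,210:310],(400,400),interpolation=2)]))
E
```

```text
t 35.45 shift [44.2  3.3  0.2] roll 0.007 jaw yaw -85.9 tilt [ 0.004   0.0021 -1.    ] q7 -1.62 F [ 0.1 -0.9 -5.9] open 20.0
```

View pics/p10.png

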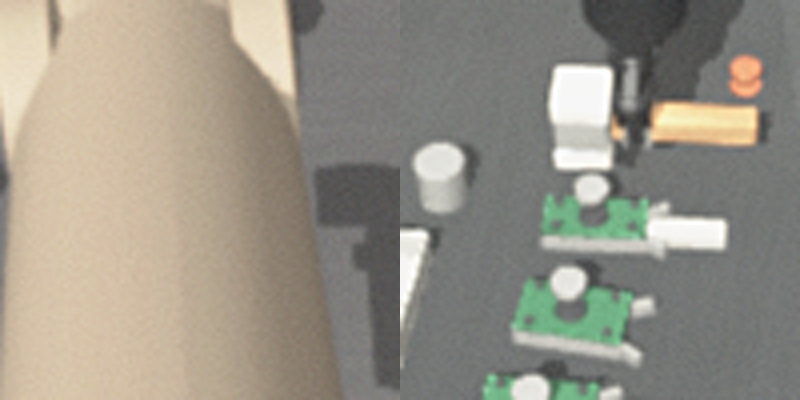

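The head is above the slim pin (side crop (583,115) over pin (592,190)). Lowering until just above, then pressing in small steps.

Request:
jog_arm:
  claw: [15,15,15,15,15,15,15,15]
  xyz:
    - [0,3.3,1]
    - [15,3.3,1]
    - [30,3.3,1]
    - [42,3.3,1]
    - [47,3.3,1]
    - [52,3.3,1]
    - [57,3.3,1]
    - [62,3.3,1]
  roll: [0.007,0.007,0.007,0.007,0.007,0.007,0.007,0.007]
  squeeze: 120

```text
time_s: 36.55
eef_pos: [0.5738, 0.0165, 0.2473]
orientation: [-2.757, 1.566, 0.45]
contact_force: [-2.3, 0.0, 1.7]
opening: 0.0199
```

Request:
jog_arm:
  claw: [15,15,15,15,15]
  xyz:
    - [3,0,0]
    - [6,0,0]
    - [8,0,0]
    - [10,0,0]
    - [10,0,0]
  roll: [0,0,0,0,0]

```text
time_s: 37.17
eef_pos: [0.5739, 0.0165, 0.2373]
orientation: [-2.769, 1.566, 0.438]
contact_force: [-1.0, -1.1, -0.9]
opening: 0.0199
```

Request:
jog_arm:
  claw: [15,15,15,15]
  xyz:
    - [1.5,0,0]
    - [3,0,0]
    - [4,0,0]
    - [4,0,0]
  roll: [0,0,0,0]

```text
time_s: 37.67
eef_pos: [0.5737, 0.0164, 0.2361]
orientation: [-2.726, 1.565, 0.481]
contact_force: [-29.1, -1.7, 60.4]
opening: 0.0196
```

Force jumped to 60 N at TCP z 236 mm, where full-down is expected (237): the head is on the collar. Lifting, moving over to the wide pin.

Request:
jog_arm:
  claw: [15,15,15,15,15,15,15,15]
  xyz:
    - [-10,0,0]
    - [-40,0,0]
    - [-70,0,0]
    - [-72,-50,-3]
    - [-72,-105,-5]
    - [-72,-155,-8]
    - [-72,-195,-10]
    - [-72,-202,-10]
  roll: [0,0,0,0,0.01,0.022,0.022,0.022]

```text
time_s: 38.67
eef_pos: [0.5695, 0.222, 0.3082]
orientation: [-2.51, 1.564, 0.679]
contact_force: [0.6, -0.2, -4.4]
opening: 0.0195
```

```bash
python3 - <<'E'
from h import *
move(582.5,218.7,258,np.radians(2.4))
s=ctrl.get_image("side");cv2.imwrite("pics/p11.png",cv2.resize(s["img"][190:310,200:320],(600,600),interpolation=2))
E
```

```text
t 38.67 shift [ 50.3   4.1 -12.5] roll 0.0057 jaw yaw -87.27 tilt [ 0.005  0.004 -1.   ] q7 -1.99 F [ 0.6 -0.2 -4.4] open 19.5
```

View pics/p11.png

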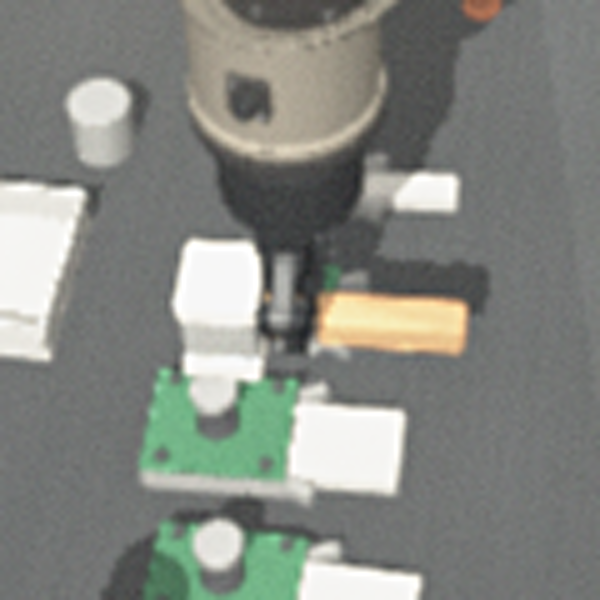

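One view left. The mallet is still level, the head behind and just above the wide pin (212,395). Continuing.

Request:
jog_arm:
  claw: [15,15,15,15,15,15,15,15]
  xyz:
    - [0,4,-12.5]
    - [15,4,-12.5]
    - [35,4,-12.5]
    - [48,4,-12.5]
    - [53,4,-12.5]
    - [58,4,-12.5]
    - [63,4,-12.5]
    - [67,4,-12.5]
  roll: [0.006,0.006,0.006,0.006,0.006,0.006,0.006,0.006]

```text
time_s: 39.72
eef_pos: [0.5828, 0.2178, 0.2414]
orientation: [-2.594, 1.564, 0.588]
contact_force: [-2.2, -1.3, 2.2]
opening: 0.0199
```

Request:
jog_arm:
  claw: [15,15,15,15]
  xyz:
    - [1,0,0]
    - [2,0,0]
    - [3,0,0]
    - [3,0,0]
  roll: [0,0,0,0]

```text
time_s: 40.22
eef_pos: [0.5828, 0.2178, 0.2383]
orientation: [-2.599, 1.564, 0.583]
contact_force: [-1.4, -2.2, -0.0]
opening: 0.0197
```

Request:
jog_arm:
  claw: [15,15,15,15]
  xyz:
    - [1,0,0]
    - [1.5,0,0]
    - [2,0,0]
    - [2,0,0]
  roll: [0,0,0,0]

```text
time_s: 40.72
eef_pos: [0.5828, 0.2179, 0.237]
orientation: [-2.588, 1.564, 0.594]
contact_force: [-8.2, -3.1, 13.0]
opening: 0.0196
```

Request:
jog_arm:
  claw: [15,15,15]
  xyz:
    - [1,0,0]
    - [1.5,0,0]
    - [1.5,0,0]
  roll: [0,0,0]

```text
time_s: 41.1
eef_pos: [0.5827, 0.218, 0.2368]
orientation: [-2.573, 1.564, 0.608]
contact_force: [-12.5, -5.4, 24.4]
opening: 0.0201
```

Request:
jog_arm:
  claw: [15,15,15,15,15,15,15]
  xyz:
    - [-10,0,0]
    - [-40,0,0]
    - [-68,0,0]
    - [-70,-50,15]
    - [-70,-95,20]
    - [-70,-102,20]
    - [-70,-102,20]
  roll: [0,0,0,0.02,0.04,0.042,0.042]

```text
time_s: 41.98
eef_pos: [0.5581, 0.3192, 0.3068]
orientation: [-2.535, 1.564, 0.606]
contact_force: [0.0, 0.5, -4.6]
opening: 0.0199
```

```bash
python3 - <<'E'
from h import *
move(561,319.4,242,0)
s=ctrl.get_image("side");cv2.imwrite("pics/p12.png",s["img"])
# pin head centre in side picture for slim/wide: up (z=.059) or down (.039)?
for w,(x,y) in dict(slim=(616.5,19.8),narrow=(617.5,117.5),wide=(626.3,220.5),medium=(604.3,320.3)).items():
    up,dn=proj(s,np.array([[x,y,61],[x,y,41]])/1e3);m=seg(s,"white",(up+dn)/2,8)
    print(w,"up",np.round(up,1),"down",np.round(dn,1),"seen",None if m is None else (np.round(np.argwhere(m)[:,::-1].mean(0),1),m.sum()))
E
```

```text
t 41.98 shift [64.8  0.1 -2.6] roll -0.0004 jaw yaw -90.02 tilt [ 0.0057  0.0039 -1.    ] q7 -2.19 F [ 0.   0.5 -4.6] open 19.9
slim up [257.4 215.8] down [257.7 219.7] seen (array([250., 210.]), np.uint64(1))
narrow up [251.6 239.4] down [252.  243.3] seen (array([252.7, 238.6]), np.uint64(160))
wide up [242.3 266.8] down [242.8 270.6] seen (array([241. , 271.8]), np.uint64(129))
medium up [242.9 297.8] down [243.4 301.4] seen (array([242.6, 296.6]), np.uint64(140))
```

The wide pin reads down (row 271.8 against 270.6 predicted). Medium pin now.

Request:
jog_arm:
  claw: [15,15,15,15,15,15,15,15]
  xyz:
    - [10,0,-3]
    - [30,0,-3]
    - [45,0,-3]
    - [50,0,-3]
    - [55,0,-3]
    - [60,0,-3]
    - [65,0,-3]
    - [68,0,-3]
  roll: [0,0,0,0,0,0,0,0]

```text
time_s: 43.02
eef_pos: [0.5619, 0.3184, 0.2388]
orientation: [-2.605, 1.564, 0.535]
contact_force: [-2.1, -2.6, 2.5]
opening: 0.0199
```

Request:
jog_arm:
  claw: [15,15,15]
  xyz:
    - [1,0,0]
    - [2,0,0]
    - [2,0,0]
  roll: [0,0,0]

```text
time_s: 43.4
eef_pos: [0.5619, 0.3184, 0.2371]
orientation: [-2.598, 1.564, 0.542]
contact_force: [-4.3, -2.6, 4.9]
opening: 0.0198
```

Request:
jog_arm:
  claw: [15,15,15]
  xyz:
    - [1,0,0]
    - [1.5,0,0]
    - [1.5,0,0]
  roll: [0,0,0]

```text
time_s: 43.78
eef_pos: [0.5618, 0.3185, 0.2369]
orientation: [-2.574, 1.563, 0.566]
contact_force: [-10.0, -5.6, 19.7]
opening: 0.0198
```

Request:
jog_arm:
  claw: [15,15,15]
  xyz:
    - [1,0,0]
    - [1,0,0]
    - [1,0,0]
  roll: [0,0,0]

```text
time_s: 44.15
eef_pos: [0.5618, 0.3184, 0.2369]
orientation: [-2.568, 1.563, 0.572]
contact_force: [-8.5, -5.9, 17.3]
opening: 0.0201
```

Hard stop at 236.9 mm. Lifting and going back towards the pad, then checking the pins.

Request:
jog_arm:
  claw: [15,15,15,15,15,15,15,15]
  xyz:
    - [-10,0,0]
    - [-40,0,0]
    - [-75,10,0]
    - [-90,60,0]
    - [-90,120,0]
    - [-90,180,0]
    - [-90,240,0]
    - [-90,300,0]
  roll: [0,0,0,0,0,0,0,0]

```text
time_s: 45.15
eef_pos: [0.5604, 0.0164, 0.3261]
orientation: [-2.606, 1.562, 0.534]
contact_force: [0.9, -0.1, -3.7]
opening: 0.0197
```

Request:
jog_arm:
  claw: [15,15,15,15,15,15,15,15]
  xyz:
    - [0,50,0]
    - [0,110,5]
    - [0,170,12]
    - [0,230,20]
    - [0,290,28]
    - [0,350,35]
    - [0,390,35]
    - [0,390,35]
  roll: [0,-0.05,-0.1,-0.15,-0.2,-0.25,-0.3,-0.34]

```text
time_s: 46.15
eef_pos: [0.5236, -0.3772, 0.324]
orientation: [-3.129, 1.563, 0.348]
contact_force: [1.6, 0.8, -5.3]
opening: 0.02
```

```bash
python3 - <<'E'
from h import *
d=ctrl.get_image("top");s=ctrl.get_image("side")
for w,(x,y) in dict(slim=(616.5,19.8),narrow=(617.5,117.5),wide=(626.3,220.5),medium=(604.3,320.3)).items():
  for n,dd in(("side",s),("top",d)):
    up,dn=proj(dd,np.array([[x,y,61],[x,y,41]])/1e3);m=seg(dd,"white",(up+dn)/2,8)
    print(w,n,"up",np.round(up,1),"down",np.round(dn,1),"seen",None if m is None else (np.round(np.argwhere(m)[:,::-1].mean(0),1),m.sum()))
# bar tails: trailing end in world at z=.012
for w,(x,y,a) in dict(slim=(571.3,16.6,3.7),wide=(581,218.4,2.4),medium=(559.2,319.2,0)).items():
    p=gp((x,y),np.radians(a),-35);q=proj(d,np.array([[*p,12]])/1e3)[0];m=seg(d,"white",q,20)
    P=unproj(d,np.argwhere(m)[:,::-1],.012)*1e3;print(w,"tail end hx",round(np.percentile((P[:,0]-x)*np.cos(np.radians(a))+(P[:,1]-y)*np.sin(np.radians(a)),1),1))
V=cv2.cvtColor(s["img"],cv2.COLOR_BGR2HSV)[...,2];w=np.zeros_like(V);w[135:170,265:310]=1
# pad from earlier clear side picture (4x crop m9)
b=cv2.imread("pics/m9.png");V=cv2.cvtColor(b,cv2.COLOR_BGR2GRAY);w=np.zeros_like(V);w[320:420,160:300]=1
m=((V<48)&(w>0)).astype(np.uint8);r=cv2.minAreaRect(np.argwhere(m)[:,::-1].astype(np.float32))
c=(np.argwhere(m)[:,::-1].mean(0)-1.5)/4+[230,60];print("pad centre",np.round(unproj(s,c,.005)[0]*1e3,1),m.sum())
a=np.radians(20);o=np.array(gp((565.6,-373.2),a,-42.3));move(*o,280,a)
c=np.vstack([cv2.resize(s["img"][200:320,215:335],(480,480),interpolation=2)]);e=cv2.resize(s["img"][80:180,240:340],(320,480),interpolation=2);cv2.imwrite("pics/z.png",np.hstack([c,e]))
E
```

```text
slim side up [257.4 215.8] down [257.7 219.7] seen (array([257.4, 220.6]), np.uint64(63))
slim top up [263.4 172.7] down [263.8 174.5] seen (array([263.9, 174.8]), np.uint64(99))
narrow side up [251.6 239.4] down [252.  243.3] seen (array([251.4, 240.1]), np.uint64(68))
narrow top up [226.3 172.1] down [227.3 173.9] seen (array([226.5, 172.1]), np.uint64(103))
wide side up [242.3 266.8] down [242.8 270.6] seen (array([242.7, 271.3]), np.uint64(78))
wide top up [187.2 168.6] down [188.9 170.5] seen (array([189.1, 170.6]), np.uint64(99))
medium side up [242.9 297.8] down [243.4 301.4] seen (array([243.6, 302. ]), np.uint64(92))
medium top up [148.9 176.5] down [151.2 178.3] seen (array([151.5, 178.3]), np.uint64(99))
slim tail end hx -68.3
wide tail end hx -65.9
medium tail end hx -66.2
pad centre [nan nan nan] 0
t 46.25 shift [43.9 13.7  4. ] roll -0.0105 jaw yaw -70.6 tilt [ 0.0078  0.0049 -1.    ] q7 -0.64 F [ 0.8  0.6 -5. ] open 19.7<stdin>:15: RuntimeWarning: Mean of empty slice.
  ret = um.true_divide(
```

All three pins read down in both cameras, and the narrow pin is up (untouched). Checking tail positions at sub-pixel level and the pad centre, then placing.

```bash
python3 - <<'E'
from h import *
s=ctrl.get_image("side");ds=[ctrl.get_image("top") for _ in range(3)];d=ds[0];g=np.mean([cv2.cvtColor(x["img"],6).astype(float) for x in ds],0).astype(np.float32)
for w,(x,y,a) in dict(slim=(571.5,16.7,3.7),wide=(581.3,218.6,2.4),medium=(559.3,319.5,0)).items():
    a=np.radians(a);t=np.arange(-95,-35,.5);pr=0
    for l in(-3,0,3):
        P=np.c_[x+t*np.cos(a)-l*np.sin(a),y+t*np.sin(a)+l*np.cos(a),12+0*t]/1e3;q=proj(d,P).astype(np.float32)
        pr=pr+cv2.remap(g,q[:,:1],q[:,1:],cv2.INTER_LINEAR)[:,0]/3
    lo,hi=pr[:20].mean(),pr[-20:].mean();print(w,"half-crossing hx",t[np.argmax(pr>(lo+hi)/2)],round(lo),round(hi))
C=unproj(s,np.array([(175,340),(272,333),(281,400),(183,405)])/4+[230,60],.005)*1e3
print(np.round(C[:,:2]).tolist(),"pad centre",np.round(C.mean(0)[:2],1),np.linalg.norm(np.diff(C,axis=0),axis=1).round())
E
```

```text
slim half-crossing hx -67.0 124 247
wide half-crossing hx -66.5 126 247
medium half-crossing hx -67.0 123 247
[[628.0, -409.0], [531.0, -433.0], [511.0, -333.0], [605.0, -313.0]] pad centre [ 568.9 -371.9] [ 99. 102.  96.]
```

Request:
jog_arm:
  claw: [15,15,15,15,15,15]
  xyz:
    - [0,14,4]
    - [15,14,4]
    - [40,14,4]
    - [60,14,4]
    - [80,14,4]
    - [80,14,4]
  roll: [-0.0105,-0.0105,-0.0105,-0.0105,-0.0105,-0.0105]

```text
time_s: 47.2
eef_pos: [0.5263, -0.3862, 0.2421]
orientation: [-2.619, 1.562, 0.872]
contact_force: [0.2, -0.2, -4.4]
opening: 0.0198
```

All three tails read the same (-66.5 to -67 mm, as expected with the visible rear face). The pad centre agrees with the mallet's original place. Lowering.

Request:
jog_arm:
  claw: [15,15,15,15,15,15,15,15]
  xyz:
    - [10,1.5,0]
    - [20,1.5,0]
    - [28,1.5,0]
    - [33,1.5,0]
    - [36,1.5,0]
    - [38,1.5,0]
    - [39,1.5,0]
    - [39,1.5,0]
  roll: [0,0,0,0,0,0,0,0]

```text
time_s: 48.2
eef_pos: [0.5271, -0.3874, 0.2032]
orientation: [-2.636, 1.562, 0.855]
contact_force: [0.7, -0.6, -4.6]
opening: 0.0198
```

Request:
jog_arm:
  claw: [15,15,15,15]
  xyz:
    - [0.7,0,0]
    - [1.4,0,0]
    - [1.6,0,0]
    - [1.6,0,0]
  roll: [0,0,0,0]

```text
time_s: 48.7
eef_pos: [0.5271, -0.3874, 0.2016]
orientation: [-2.635, 1.562, 0.856]
contact_force: [0.7, 0.4, -4.4]
opening: 0.0198
```

Request:
jog_arm:
  claw: [15,15,15,15]
  xyz:
    - [0.5,0,0]
    - [1,0,0]
    - [1,0,0]
    - [1,0,0]
  roll: [0,0,0,0]

```text
time_s: 49.2
eef_pos: [0.527, -0.3875, 0.2012]
orientation: [-2.653, 1.562, 0.838]
contact_force: [-4.3, 2.5, 6.9]
opening: 0.0196
```

Request:
jog_arm:
  claw: [15,15,15,15]
  xyz:
    - [0.5,0,0]
    - [1,0,0]
    - [1,0,0]
    - [1,0,0]
  roll: [0,0,0,0]

```text
time_s: 49.7
eef_pos: [0.5269, -0.3875, 0.2012]
orientation: [-2.669, 1.562, 0.822]
contact_force: [-7.1, 4.2, 13.1]
opening: 0.0199
```

Contact on the pad at the original height (201.2 mm). Releasing gently and rising.

Request:
jog_arm:
  claw: [26,34,42,50,55,60,60,60]
  xyz:
    - [-0.3,0,0]
    - [-0.5,0,0]
    - [-0.5,0,0]
    - [-0.5,0,0]
    - [-0.5,0,0]
    - [-0.5,0,0]
    - [-0.5,0,0]
    - [-0.5,0,0]
  roll: [0,0,0,0,0,0,0,0]

```text
time_s: 50.7
eef_pos: [0.5269, -0.3875, 0.2016]
orientation: [-2.664, 1.562, 0.827]
contact_force: [0.7, 0.6, 0.0]
opening: 0.0601
```

Request:
jog_arm:
  claw: [60,60,60,60,60,60,60,60]
  xyz:
    - [-10,0,0]
    - [-30,0,0]
    - [-60,0,0]
    - [-100,0,0]
    - [-140,0,0]
    - [-180,0,10]
    - [-200,0,60]
    - [-200,0,60]
  roll: [0,0,0,0,0,0,0,0]

```text
time_s: 51.7
eef_pos: [0.466, -0.4116, 0.4051]
orientation: [3.126, 1.562, 0.33]
contact_force: [-1.0, 0.2, 0.1]
opening: 0.0599
```

```bash
python3 - <<'E'
from h import *
d=ctrl.get_image("top");s=ctrl.get_image("side")
o=[]
for a,b in((80,265),(205,325)): o.append(cv2.resize(s["img"][a:b,200:380],(360,2*(b-a)),interpolation=2))
l=np.vstack(o);l=cv2.resize(l,(360,600));r=cv2.resize(d["img"][60:330,130:460],(440,360));r=cv2.copyMakeBorder(r,0,240,0,0,0)
r[360:600,:440]=cv2.resize(s["img"][115:175,250:360],(440,240),interpolation=2)
cv2.imwrite("pics/end.png",np.hstack([l,r]))
for w,(x,y) in dict(slim=(616.5,19.8),wide=(626.3,220.5),medium=(604.3,320.3)).items():
    up,dn=proj(s,np.array([[x,y,61],[x,y,41]])/1e3);m=seg(s,"white",(up+dn)/2,8);print(w,up.round(1),dn.round(1),np.argwhere(m)[:,::-1].mean(0).round(1))
E
```

```text
slim [257.4 215.8] [257.7 219.7] [257.4 220.7]
wide [242.3 266.8] [242.8 270.6] [242.7 271.3]
medium [242.9 297.8] [243.4 301.4] [243.6 302.1]
```

View pics/end.png

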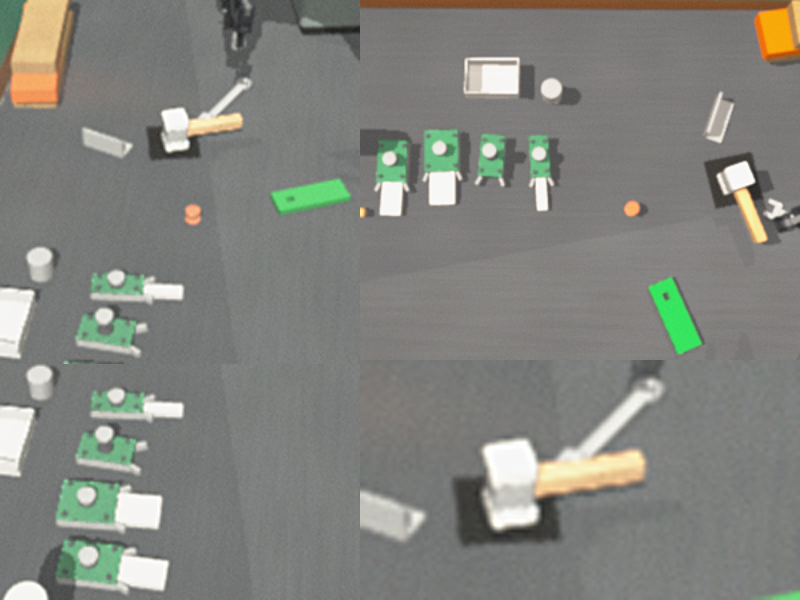

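The last view shows the mallet upright on its pad ((510,485) in the zoom). The three loaded pins are down, the narrow pin is up, and the bystanders and green bar sit where they were. Handing in.

```bash
python3 -c "
from bench import ctrl
print(ctrl.job_done())"
```

```text
the job is handed in; nothing more can be done
None
```

I slid the slim, medium and wide bars fully into their own holders, then pressed each holder's pin down with the mallet. The mallet is back upright on its pad in its original place, and the job is handed in at about 52 s. There was no narrow bar on the bench, so I left the narrow holder alone, as well as the green look-alike and the bystanders.

**Bars:** each bar met its back stop with 12–14 N against it. The tails measured 66.5–67 mm out for all three. That is close to the nominal 65 mm, because the camera also sees a little of the rear face.

**Pins:** all three read down in both cameras, within about 1 pixel of the predicted position. The narrow pin still reads up.

**Mallet:** in the last picture it stands upright on the pad, and nothing else appears to have moved.

**Reading to note:** pressing the slim pin onto its collar took the wrist reading to about 67 N for a moment. That is under the 120 N wrist limit, and the force went through the mallet. I used finer steps on the other two pins, which stayed below about 27 N.

No check failed. I saw no bar get knocked aside during the run.

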